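Jog the sample boards square in their case and close its flaps

ROBOT

A 6-joint arm with a two-finger parallel gripper is mounted at the origin on the work surface. World frame = base frame: x ahead of the robot, y to its left, z up, the work surface at z = 0. Lengths are in m, angles in rad, forces in N, time in s.
With the tool pointing down it reaches from about 0.375 to 0.975 m from the base axis. Payload 3.8 kg.
Tool frame: the origin (TCP) lies at the very end of the fingers, on their centre line; the grasp point (between the pads) lies 19 mm behind it (bot.grip_point_offset is the distance from the TCP to the grasp point, in m); z points along the fingers, x is the direction in which the jaws open and shut, and the axes are right-handed (so a half turn about z gives the same grasp; the last joint's range is limited). The gripper opens to 85 mm and grips with 20 to 120 N. Pads are 22 mm wide; open, the fingers measure 114 mm over their backs; the gripper's body (76 mm by 85 mm) begins 54 mm behind the grasp point. The pads swing forward as they close: fully open they stand 13 mm farther back than shut.
Start: joints at [-0.037, 0.264, 1.604, -0, 1.274, -0.037], TCP at [0.675, -0, 0.231] pointing down, gripper open.
Joint ranges: [-2.63, 2.63], [-0.94, 2.18], [0.31, 2.57], [-1.31, 4.45], [0, 2.66], [-2.55, 2.55]. Speed limits (rad/s): [2.57, 2.57, 3.14, 3.14, 3.14, 3.14].

INTERFACE

Orientations are given as a rotation vector (axis times angle).
In Python, from workcell import bot, read_camera gives the robot as it stands.
- The arm moves only by the tool arm_command, never from a script. Its argument "rows" is a list of rows, each an object with "delta_rot": the turn, a rotation vector about the tool's x, y, z in rad, a list of three; "xyz": the shift along the tool's x, y, z in m, a list of three; "gripper": the finger opening in m, from 0 to 0.0854. A call has 1 to 12 rows; each row shifts and turns the commanded pose from where the row before left it, along the tool's axes as they then stand; what a row does not reach is not made up. A row lasts 1/10 s, in which the tool goes at most 50 mm and 8.59 degrees, less where a joint would pass 70% of its speed; a pose out of reach is approached as far as the arm can. A call is refused whole if a number of a shift passes 0.05 or a number of a turn 0.15, either way. A call with a gripper value outside its range is refused whole. The fingers move at their own pace and stop on an object; "force" is the grip in N (left out, the last holds). Time passes only in rows, so rows that do not move let the fingers close. It gives the time, the measured TCP pose, the force and the opening at its end, in the units of the state.
- bot.read_state(): the state, without advancing time (a new reading comes with each control period).
- read_camera(name): name is "scene" or "side" or "wrist"; returns a dict with "pixels" (480x640x3 uint8, red, green, blue), "range_z" (480x640 float32, m along the optical axis (not along the pixel's ray), 0 where there is no reading), "intrinsics" (3x3 intrinsics, pixels), "camera_from_world" (4x4, takes a point from world to camera coordinates). Camera axes: x right, y up, looking along -z (the intrinsics and any distortion apply to the point x, -y, -z); pixel columns grow to the right and rows downward; lengths in m; the calibration is good to about 2 mm. A picture is of the moment at which its call begins.
- bot.finish_job(): hands the job in, once; it reports no verdict.
The state is a dict: "time": time; "q": joint angles; "joint_vel": joint speeds; "joint_torque": joint torques, N m; "tool_pos": TCP position; "tcp_rot": TCP orientation; "wrist_force": force on the tool from outside, world axes, zero at the start; "torque": the same for the moment, N m; "width": opening from 0.0 (shut) to 1.0 (fully open).
Only numpy, scipy, OpenCV 4.12 (cv2) and the standard library are available. Lean on these libraries where they do the work, as an engineer would, in place of code of your own. Each camera call takes 0.05 s, during which the arm holds its last target.

TASK

Pack all the wooden sample boards into the two-walled sample case: lay them flat in one stack, lengthwise along the left wall, and with both flaps still open tap the stack from the open near and right sides until every board's edges are flush with the others and against both walls. Then fold the brown left flap fully down over the stack and, after it, the red far flap fully down on top; the stack must still be flush at the end, and leave the glue bottle, mallet and mug where they are.

Things in the scene. Friction and masses are not known exactly. Their poses are not given: they have to be found in the camera images.
- board1: sample board, light wood, a flat rectangle 120 x 68 x 9 mm, about 55 g. Origin: centre of its underside; x along its 120 mm length, y along its 68 mm width, z up through its thickness. All boards are the same size; 3 to 5 are present, lying apart and flat on the bench.
- board2: sample board, mid-brown wood, a flat rectangle 120 x 68 x 9 mm, about 55 g. Origin: centre of its underside; x along its 120 mm length, y along its 68 mm width, z up through its thickness. All boards are the same size; 3 to 5 are present, lying apart and flat on the bench.
- board3: sample board, dark wood, a flat rectangle 120 x 68 x 9 mm, about 55 g. Origin: centre of its underside; x along its 120 mm length, y along its 68 mm width, z up through its thickness. All boards are the same size; 3 to 5 are present, lying apart and flat on the bench.
- board4: sample board, planked wood, a flat rectangle 120 x 68 x 9 mm, about 55 g. Origin: centre of its underside; x along its 120 mm length, y along its 68 mm width, z up through its thickness. All boards are the same size; 3 to 5 are present, lying apart and flat on the bench.
- board5: sample board, mid-brown wood, a flat rectangle 120 x 68 x 9 mm, about 55 g. Origin: centre of its underside; x along its 120 mm length, y along its 68 mm width, z up through its thickness. All boards are the same size; 3 to 5 are present, lying apart and flat on the bench.
- case: sample case fixed to the bench: white floor 190 x 165 x 8 mm, only two plywood walls 10 mm thick: left wall (+y side) and far wall (+x side); near (-x) and right (-y) sides open. Origin on the bench under the floor; axes as case_corner, which lies at x +80, y +60, z +8 mm. In this frame the floor spans x -100 to 90, y -95 to 70 mm.
- case_corner (a point): inner corner where both walls meet the floor's top, 8 mm above the bench. x points to the far wall, y to the left wall, z up; inside is negative x and y. Left wall: inner face y=0, x -130 to 0, 50 mm high. Far wall: inner face x=0, y -85 to 10, 58 mm high. A flush board (length along x) has its centre at x -60, y -34 mm.
- flap_left (a joint): left (inner) flap, cardboard brown, 6 mm stiff panel hinged on the left wall's top: 0 = folded down level, 1.57 = upright, 2.0 = leaning outwards (stop). Starts at 1.6 to 1.9. Stiff hinge, stays where left; 1 N at its edge moves it. In the case_corner frame the hinge line runs along x at y +5, z +53 mm; panel x -120 to -4, reaching 67 mm from the hinge line.
- flap_far (a joint): far (outer) flap, red, 6 mm stiff panel hinged on the far wall's top: 0 = folded down level above the left flap, 1.57 = upright, 2.0 = leaning outwards (stop). Starts at 1.6 to 1.9. Stiff hinge, stays where left; 1 N at its edge moves it. In the case_corner frame the hinge line runs along y at x +5, z +61 mm; panel y -62 to -4, reaching 100 mm from the hinge line.
- flap_left_edge (a point): middle of the left flap's free edge, 67 mm from its hinge line, in the middle of the panel's thickness
- flap_far_edge (a point): middle of the far flap's free edge, 100 mm from its hinge line, in the middle of the panel's thickness
- glue: bystander: yellow glue bottle with an orange cap, 60 mm diameter, 150 mm tall, standing; origin: centre of its underside, z up
- mallet: bystander: wooden mallet 260 mm long, lying on the bench; origin under its middle, x along the handle
- mug: bystander: blue mug 76 mm wide, 90 mm tall, standing; origin: centre of its underside, z up
Not all that is in view belongs to the job. Leave any turquoise look-alike of the board3 alone. Leave any blue look-alike of the board5 alone.

How it is judged:
On the way, in this order (a step that is already met when the one before it is completed fails the run):
1. all boards are stacked flat in the case and flush with both walls (4.5 mm), both flaps still open (over 0.8 rad) (x of board1 in the frame of case_corner between -0.0645 and -0.0555 m and y of board1 in the frame of case_corner between -0.0385 and -0.0295 m and z of board1 in the frame of case_corner between -0.005 and 0.05 m and angle between the x axis of each of board1, board2, board3, board4, board5 and the x axis of case_corner, either way round below 0.07 rad and angle between each of board1, board2, board3, board4, board5's own z axis and vertical below 0.08 rad and x of board2 in the frame of case_corner between -0.0645 and -0.0555 m and y of board2 in the frame of case_corner between -0.0385 and -0.0295 m and z of board2 in the frame of case_corner between -0.005 and 0.05 m and x of board3 in the frame of case_corner between -0.0645 and -0.0555 m and y of board3 in the frame of case_corner between -0.0385 and -0.0295 m and z of board3 in the frame of case_corner between -0.005 and 0.05 m and x of board4 in the frame of case_corner between -0.0645 and -0.0555 m and y of board4 in the frame of case_corner between -0.0385 and -0.0295 m and z of board4 in the frame of case_corner between -0.005 and 0.05 m and x of board5 in the frame of case_corner between -0.0645 and -0.0555 m and y of board5 in the frame of case_corner between -0.0385 and -0.0295 m and z of board5 in the frame of case_corner between -0.005 and 0.05 m and value of joint each of flap_left, flap_far above 0.8 rad), for 0.2 s.
2. the left flap is folded down (under 0.1 rad) while the far flap is still open (over 0.8 rad) (value of joint flap_left below 0.1 rad and value of joint flap_far above 0.8 rad), for 0.2 s.
3. the far flap is folded down on top (under 0.1 rad), the left flap still down (value of joint each of flap_left, flap_far below 0.1 rad), for 0.2 s.
At the end, for the whole second after the job is handed in: Every board lies flat in the case at rest, its length along the left wall (within 0.07 rad), its far end and left edge within 4.5 mm of flush with the far and left walls; both flaps are down (under 0.1 rad) (all of step 3 and x of board1 in the frame of case_corner between -0.0645 and -0.0555 m and y of board1 in the frame of case_corner between -0.0385 and -0.0295 m and z of board1 in the frame of case_corner between -0.005 and 0.05 m and angle between the x axis of each of board1, board2, board3, board4, board5 and the x axis of case_corner, either way round below 0.07 rad and angle between each of board1, board2, board3, board4, board5's own z axis and vertical below 0.08 rad and x of board2 in the frame of case_corner between -0.0645 and -0.0555 m and y of board2 in the frame of case_corner between -0.0385 and -0.0295 m and z of board2 in the frame of case_corner between -0.005 and 0.05 m and x of board3 in the frame of case_corner between -0.0645 and -0.0555 m and y of board3 in the frame of case_corner between -0.0385 and -0.0295 m and z of board3 in the frame of case_corner between -0.005 and 0.05 m and x of board4 in the frame of case_corner between -0.0645 and -0.0555 m and y of board4 in the frame of case_corner between -0.0385 and -0.0295 m and z of board4 in the frame of case_corner between -0.005 and 0.05 m and x of board5 in the frame of case_corner between -0.0645 and -0.0555 m and y of board5 in the frame of case_corner between -0.0385 and -0.0295 m and z of board5 in the frame of case_corner between -0.005 and 0.05 m and linear speed of each of board1, board2, board3, board4, board5 below 0.02 m/s); the robot touches nothing.
It fails at once if the glue bottle is moved by more than 4 cm (distance of glue from where it was at the start of the episode above 0.04 m).
It fails at once if the mallet is moved by more than 4 cm (distance of mallet from where it was at the start of the episode above 0.04 m).
It fails at once if the mug is moved by more than 4 cm (distance of mug from where it was at the start of the episode above 0.04 m).
Of board1, board2, board3, board4, board5 only 3 to 5 are there at a start; the rules pass over those that are not, and their reading is None.
At some moment in a run one of board1, board2 may be knocked a few centimetres aside while the robot is not near it.
Once in a run the grip may slacken for a moment while it holds something.
It also fails if it takes over 210 s, if anything falls off the work surface, if the arm or the gripper's body presses on something with over 40 N, if the wrist force passes 120 N, or if a joint passes its speed limit or range.

## Working session

There is one attempt and no reset: what is moved stays moved. The work goes in short steps, Python scripts to look and compute and a tool call to move; the robot and the scene stay as the last step left them, time stands still between calls to the robot, and variables do not carry over. Pictures are saved under pics/ and viewed, and the job is handed in when it is done.

Besides the shell and the picture viewer there is one more tool, called after "Emit:" by a JSON object that holds its "op" and its "data". arm_command: Moves the arm, as the interface text tells. Its arguments: {"type":"object","properties":{"rows":{"type":"array","items":{"type":"object","properties":{"delta_rot":{"type":"array","items":{"type":"number"}},"xyz":{"type":"array","items":{"type":"number"}},"gripper":{"type":"number"}}}},"force":{"type":"number"}},"required":["rows"]}

```bash
ls -la; mkdir -p pics; python3 - <<'E'
from workcell import bot, read_camera
import cv2
print(bot.read_state())
for n in ["scene","side","wrist"]:
    c=read_camera(n); cv2.imwrite(f"pics/{n}0.png",c["pixels"][:,:,::-1]); print(n,c["intrinsics"].tolist(),c["camera_from_world"].round(4).tolist())
E
```

```text
total 12
drwxr-xr-x  3 agent agent 4096 Dec  7 14:19 .
drwxr-xr-x 23 root  root  4096 Dec  7 14:19 ..
drwxr-xr-x  2 agent agent 4096 Dec  7 14:19 pics
{'time': 0.0, 'q': array([-3.68694288e-02,  2.64735421e-01,  1.60538952e+00,  2.67694236e-06,
        1.27365097e+00, -3.69017834e-02]), 'joint_vel': array([-0.00174581,  0.00045507, -0.00063158,  0.00072283, -0.00042977,
        0.00082709]), 'joint_torque': array([ 6.10465631e-04, -5.15121067e+01, -3.67308676e+01, -4.07824507e-05,
        1.31324201e-02,  1.46811578e-05]), 'tool_pos': array([6.74278541e-01, 4.62887259e-05, 2.29965561e-01]), 'tcp_rot': array([-3.14150771e+00, -4.95855697e-05,  3.42687467e-03]), 'wrist_force': array([-0.39524969, -0.10690495,  0.346374  ]), 'torque': array([ 0.07218138, -0.04046144, -0.00514329]), 'width': 1.0032118024741854}
scene [[597.4984557333008, 0.0, 320.70369370979245], [0.0, 597.4984557333008, 227.37850246355208], [0.0, 0.0, 1.0]] [[0.3924, 0.9197, 0.01, -0.2192], [-0.7849, 0.3292, 0.525, 0.3474], [0.4795, -0.2138, 0.8511, -1.7629], [0.0, 0.0, 0.0, 1.0]]
side [[622.1221214097978, 0.0, 319.534017723053], [0.0, 622.1221214097978, 237.93864744957705], [0.0, 0.0, 1.0]] [[-0.9957, -0.0922, 0.0014, 0.5216], [0.0685, -0.7293, 0.6807, -0.0365], [-0.0617, 0.6779, 0.7325, -1.4127], [0.0, 0.0, 0.0, 1.0]]
wrist [[410.45698344963114, 0.0, 321.4624344163522], [0.0, 410.45698344963114, 241.11391704340946], [0.0, 0.0, 1.0]] [[1.0, -0.0009, -0.0012, -0.674], [0.0005, 0.9646, -0.2639, 0.0335], [0.0013, 0.2639, 0.9646, -0.3777], [0.0, 0.0, 0.0, 1.0]]
```

View pics/scene0.png

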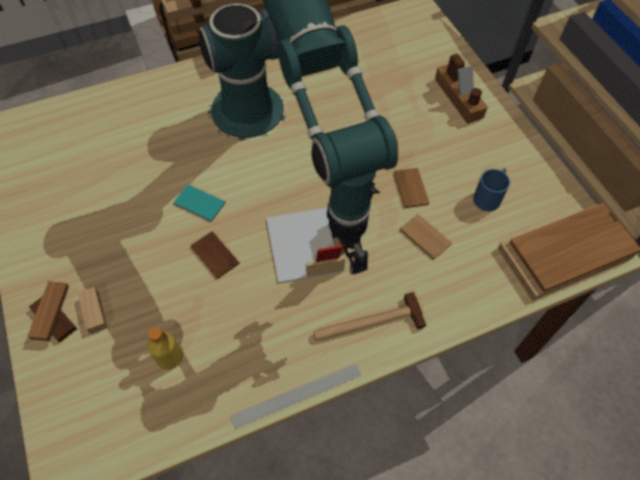

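View pics/side0.png

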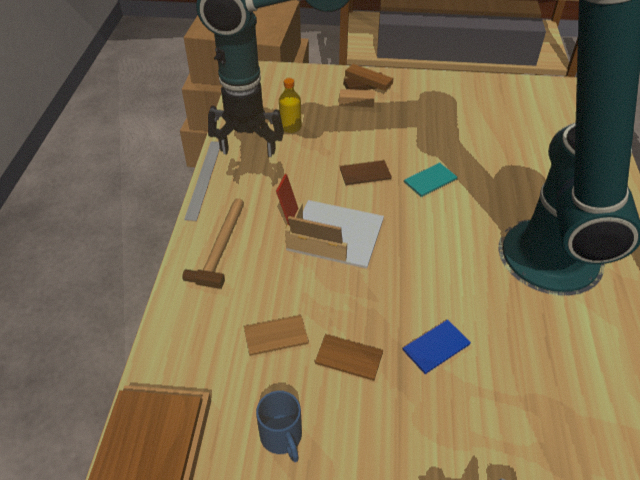

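View pics/wrist0.png

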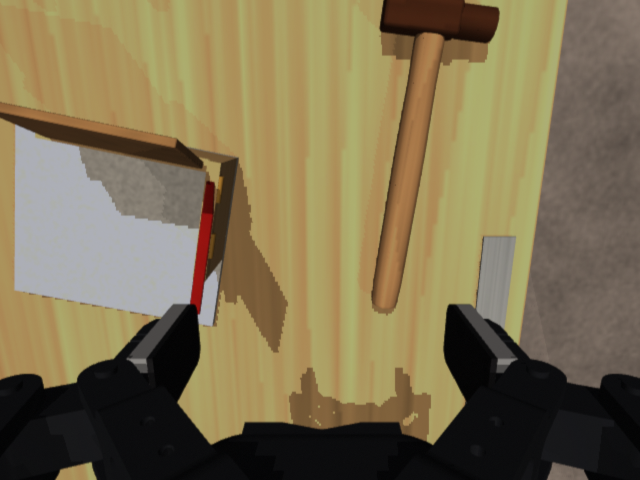

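```bash
cat > h.py <<'E'
from workcell import bot, read_camera
import cv2, numpy as np
from scipy.spatial.transform import Rotation as R
def cloud(c):
    K=c["intrinsics"];T=np.linalg.inv(c["camera_from_world"]);z=c["range_z"]
    v,u=np.mgrid[0:480,0:640]
    P=np.stack([(u-K[0,2])/K[0,0]*z,-(v-K[1,2])/K[1,1]*z,-z],-1)
    W=P@T[:3,:3].T+T[:3,3]; W[z==0]=np.nan
    return W
def rect(pts):
    (cx,cy),(w,h),a=cv2.minAreaRect((pts*1000).astype(np.float32))
    if w<h: w,h=h,w; a+=90
    a=(a+90)%180-90
    return round(cx,1),round(cy,1),round(w,1),round(h,1),round(a,1)
def save(c,name,box=None,s=1):
    im=c["pixels"][:,:,::-1]
    if box: im=im[box[1]:box[3],box[0]:box[2]]
    cv2.imwrite("pics/"+name,cv2.resize(im,None,fx=s,fy=s,interpolation=cv2.INTER_CUBIC))
def blobs(c,lo,hi,minpx=150):
    W=cloud(c); m=((W[...,2]>lo)&(W[...,2]<hi)).astype(np.uint8)
    m=cv2.morphologyEx(m,cv2.MORPH_OPEN,np.ones((3,3),np.uint8))
    n,l,st,ce=cv2.connectedComponentsWithStats(m)
    for i in range(1,n):
        if st[i,4]<minpx: continue
        p=W[l==i]
        print("px",ce[i].round(),"n",st[i,4],"rect",rect(p[:,:2]),"z",np.median(p[:,2]).round(4),"rgb",np.median(c["pixels"][l==i],0))
E
python3 - <<'E'
from h import *
for n in ["scene","side"]:
    c=read_camera(n); print(n); blobs(c,0.005,0.0135)
    if n=="scene": save(c,"s1.png",(20,270,120,350),6)
    else: save(c,"d1.png",(230,300,390,400),5); save(c,"d2.png",(270,160,400,280),5)
E
```

```text
scene
px [412. 188.] n 336 rect (442.6, 312.7, 117.2, 61.5, -12.4) z 0.0089 rgb [119.  83.  51.]
px [196. 203.] n 416 rect (265.2, -232.7, 104.5, 65.6, 48.5) z 0.0086 rgb [ 46. 124. 117.]
px [309. 244.] n 297 rect (496.5, -0.3, 102.5, 53.3, -29.5) z 0.0086 rgb [159. 161. 160.]
px [432. 240.] n 289 rect (608.3, 289.7, 62.5, 58.5, -31.1) z 0.0092 rgb [137. 104.  70.]
px [214. 254.] n 708 rect (431.7, -239.2, 123.1, 66.1, 18.2) z 0.0089 rgb [81. 50. 33.]
px [287. 258.] n 424 rect (513.2, -80.1, 115.3, 66.0, -37.4) z 0.0082 rgb [160. 162. 161.]
side
px [366. 171.] n 688 rect (428.6, -237.6, 121.0, 74.5, 19.3) z 0.0091 rgb [90. 61. 38.]
px [430. 178.] n 777 rect (262.2, -227.6, 127.3, 72.9, 41.1) z 0.0088 rgb [ 43. 127. 119.]
px [349. 228.] n 1720 rect (487.6, -20.2, 192.7, 166.2, -12.4) z 0.0082 rgb [169. 171. 167.]
px [510. 247.] n 254 rect (89.3, -10.8, 132.3, 30.6, 84.0) z 0.01 rgb [33. 48. 45.]
px [574. 281.] n 422 rect (-40.5, 78.6, 156.4, 40.3, 27.7) z 0.0101 rgb [39. 70. 69.]
px [275. 333.] n 1527 rect (588.0, 276.0, 120.0, 72.5, 18.9) z 0.0086 rgb [142. 103.  59.]
px [437. 345.] n 1627 rect (264.6, 272.6, 124.5, 70.5, 40.0) z 0.0087 rgb [ 35.  67. 145.]
px [349. 356.] n 1636 rect (437.1, 313.7, 121.0, 71.7, -13.4) z 0.0086 rgb [121.  81.  42.]
```

View pics/s1.png

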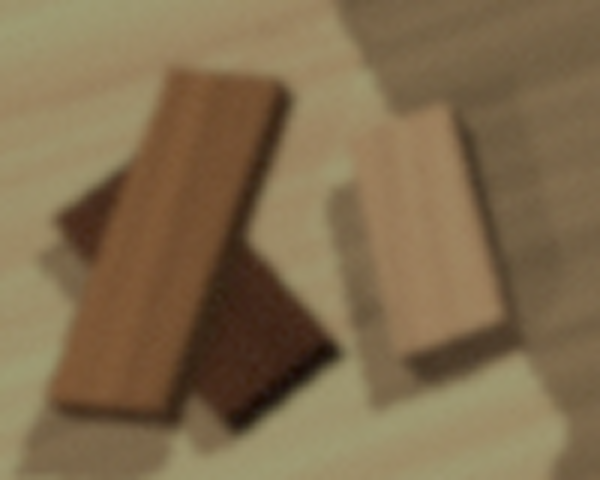

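View pics/d1.png

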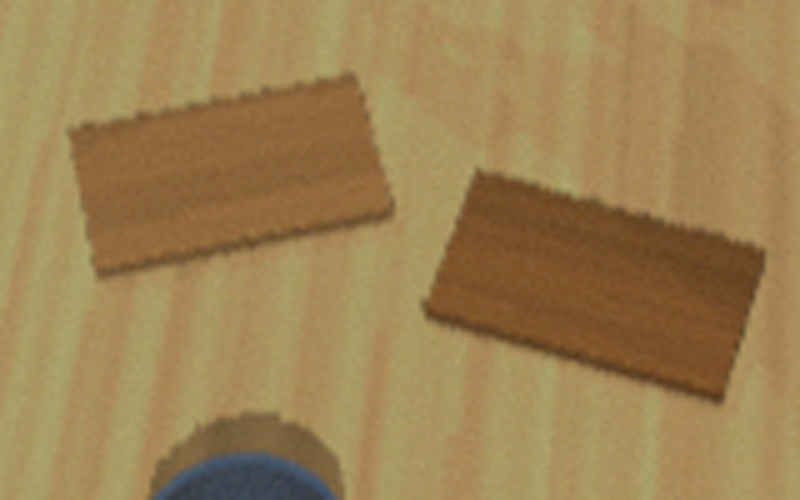

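View pics/d2.png

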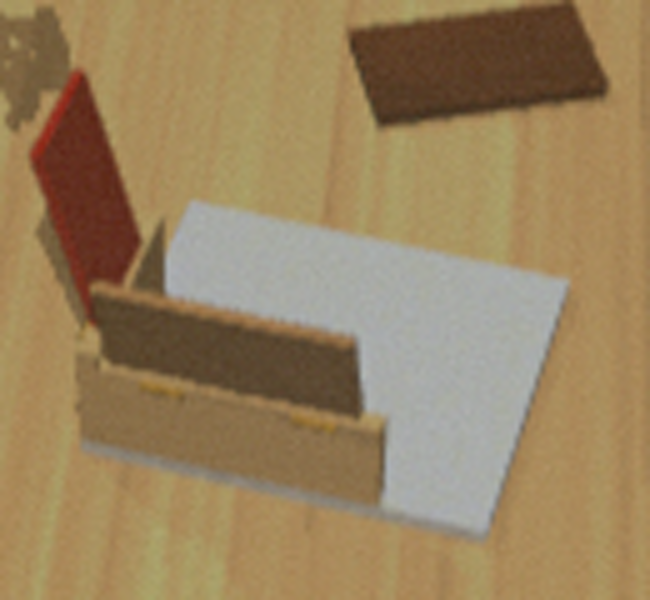

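The scene has three boards. They are light board1 (side 275,333), mid-brown (side 349,356) and dark board3 (side 366,171). The turquoise (430,178) and blue (437,345) pieces are look-alikes, and the three thick blocks at scene (60,310) are off-cuts. I'll look closer with the wrist camera.

Emit:
{"op": "arm_command", "data": {"rows": [{"xyz":[-0.02,-0.043,-0.003]},{"xyz":[-0.02,-0.043,-0.003]},{"xyz":[-0.02,-0.043,-0.003]},{"xyz":[-0.02,-0.043,-0.003]},{"xyz":[-0.02,-0.043,-0.003]},{"xyz":[-0.02,-0.043,-0.003]},{"xyz":[-0.02,-0.043,-0.003]},{"xyz":[0,0,0],"gripper":0.085},{"xyz":[0,0,0]}]}}

```text
invalid input
```

```bash
cat >> h.py <<'E'
def tool():
    s=bot.read_state(); r=R.from_rotvec(s["tcp_rot"]); p=np.array(s["tool_pos"]); m=r.as_matrix()
    return s,p,m,np.degrees(np.arctan2(m[1,0],m[0,0]))
def plane_rect(c,mask,z0,show=True):
    "outline of colour mask -> rays onto plane z0 -> rect"
    K=c["intrinsics"];T=np.linalg.inv(c["camera_from_world"])
    n,l,st,ce=cv2.connectedComponentsWithStats(mask.astype(np.uint8))
    out=[]
    for i in range(1,n):
        if st[i,4]<600: continue
        cn=max(cv2.findContours((l==i).astype(np.uint8),cv2.RETR_EXTERNAL,cv2.CHAIN_APPROX_NONE)[0],key=len)[:,0,:].astype(float)
        d=np.stack([(cn[:,0]-K[0,2])/K[0,0],-(cn[:,1]-K[1,2])/K[1,1],-np.ones(len(cn))],-1)@T[:3,:3].T
        o=T[:3,3]; P=o+d*((z0-o[2])/d[:,2])[:,None]
        r=rect(P[:,:2]); out.append((ce[i],st[i,4],r))
        if show: print(ce[i].round(),st[i,4],r,np.median(c["pixels"][l==i],0))
    return out
def boardmask(c):
    W=cloud(c); m=((W[...,2]>0.005)&(W[...,2]<0.0135)).astype(np.uint8)
    return cv2.morphologyEx(m,cv2.MORPH_OPEN,np.ones((5,5),np.uint8))
def go(x,y,z,yaw):
    "tool-frame shift and turn about z needed (mm, deg yaw of tool x in world)"
    s,p,m,yw=tool(); d=m.T@(np.array([x,y,z])/1000-p)
    a=(yaw-yw+90)%180-90
    print("tcp",(p*1000).round(1),"yaw",yw.round(1),"rv",s["tcp_rot"].round(3),"shift",d.round(4),"turnz",np.radians(-a).round(3),"q6",s["q"][5].round(2),"F",s["wrist_force"].round(1),"w",round(s["width"]*85,1),"t",s["time"])
E
python3 - <<'E'
from h import *
go(588,276,100,-71)
c=read_camera("wrist"); save(c,"w1.png"); plane_rect(c,boardmask(c),0.009)
E
```

```text
tcp [674.7   0.  230.6] yaw -0.0 rv [-3.142e+00  0.000e+00  2.000e-03] shift [-0.0865 -0.276   0.1307] turnz 1.239 q6 -0.04 F [ 0.4 -0.3  0.4] w 84.6 t 0.25
[104. 227.] 27707 (478.0, -22.2, 165.0, 153.2, -11.6) [172. 175. 179.]
[209. 299.] 780 (566.5, -88.0, 59.7, 14.8, 78.3) [173. 175. 182.]
```

View pics/w1.png

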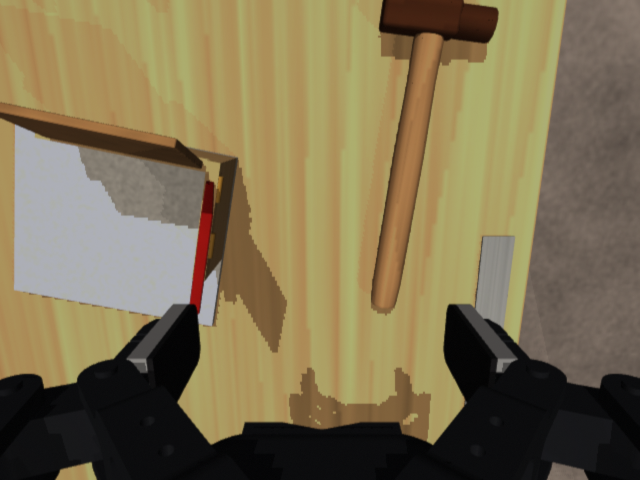

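Emit:
{"op": "arm_command", "data": {"rows": [{"xyz":[-0.02,-0.043,-0.003],"delta_rot":[0,0,0],"gripper":0.085},{"xyz":[-0.02,-0.043,-0.003],"delta_rot":[0,0,0],"gripper":0.085},{"xyz":[-0.02,-0.043,-0.003],"delta_rot":[0,0,0],"gripper":0.085},{"xyz":[-0.02,-0.043,-0.003],"delta_rot":[0,0,0],"gripper":0.085},{"xyz":[-0.02,-0.043,-0.003],"delta_rot":[0,0,0],"gripper":0.085},{"xyz":[-0.02,-0.043,-0.003],"delta_rot":[0,0,0],"gripper":0.085},{"xyz":[-0.02,-0.043,-0.003],"delta_rot":[0,0,0],"gripper":0.085},{"xyz":[0,0,0],"delta_rot":[0,0,0],"gripper":0.085},{"xyz":[0,0,0],"delta_rot":[0,0,0],"gripper":0.085}]}}

```text
time: 1.2
tool_pos: [0.5344, 0.302, 0.2524]
tcp_rot: [3.141, 0.005, 0.001]
wrist_force: [1.0, -0.7, -0.5]
width: 0.996
```

```bash
python3 - <<'E'
from h import *
go(588,276,100,-71)
c=read_camera("wrist"); save(c,"w2.png"); plane_rect(c,boardmask(c),0.009)
E
```

```text
tcp [534.4 302.  252.4] yaw 0.2 rv [3.141e+00 5.000e-03 1.000e-03] shift [0.0534 0.0261 0.1524] turnz 1.242 q6 0.47 F [ 1.  -0.7 -0.5] w 84.7 t 1.2
[220. 187.] 9155 (439.4, 314.0, 119.9, 68.3, -13.0) [119.  70.  34.]
[ 50. 228.] 8165 (268.6, 273.1, 121.8, 68.3, 40.3) [ 17.  55. 144.]
[380. 227.] 8494 (590.0, 276.6, 119.8, 68.9, 19.0) [147.  97.  53.]
[227. 420.] 1433 (436.6, 50.8, 56.7, 54.3, -11.0) [172. 175. 182.]
```

View pics/w2.png

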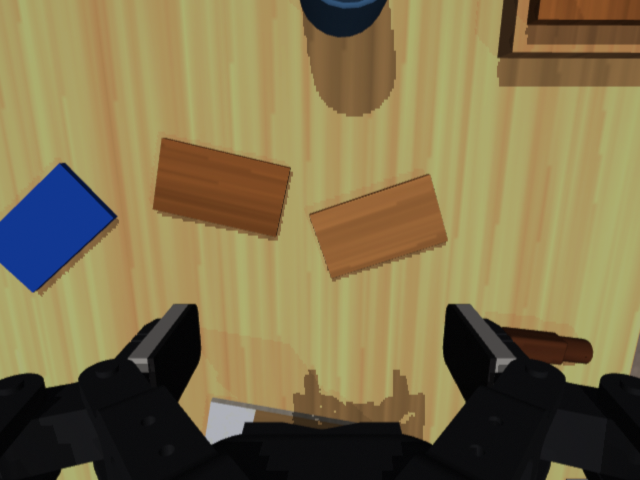

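Board1 is light, at wrist px (380,227), at (590,277) mm with yaw 19°. The mid-brown board at px (220,187) is at (439,314) with yaw -13°. Now I'll reach for board1.

Emit:
{"op": "arm_command", "data": {"rows": [{"xyz":[0.0278,0.0127,0.02],"delta_rot":[0,0,0],"gripper":0.085},{"xyz":[0.0278,0.0127,0.02],"delta_rot":[0,0,0],"gripper":0.085},{"xyz":[0,0,0.017],"delta_rot":[0,0,0.138],"gripper":0.085},{"xyz":[0,0,0.017],"delta_rot":[0,0,0.138],"gripper":0.085},{"xyz":[0,0,0.017],"delta_rot":[0,0,0.138],"gripper":0.085},{"xyz":[0,0,0.017],"delta_rot":[0,0,0.138],"gripper":0.085},{"xyz":[0,0,0.017],"delta_rot":[0,0,0.138],"gripper":0.085},{"xyz":[0,0,0.017],"delta_rot":[0,0,0.138],"gripper":0.085},{"xyz":[0,0,0.017],"delta_rot":[0,0,0.138],"gripper":0.085},{"xyz":[0,0,0.017],"delta_rot":[0,0,0.138],"gripper":0.085},{"xyz":[0,0,0.017],"delta_rot":[0,0,0.138],"gripper":0.085},{"xyz":[0,0,0],"delta_rot":[0,0,0],"gripper":0.085}]}}

```text
time: 2.45
tool_pos: [0.589, 0.2725, 0.0559]
tcp_rot: [2.548, -1.828, -0.005]
wrist_force: [-0.9, -0.3, -0.2]
width: 1.0
```

```bash
python3 - <<'E'
from h import *
go(590,276.6,3,-71)
c=read_camera("wrist"); save(c,"w3.png"); plane_rect(c,boardmask(c),0.009)
E
```

```text
tcp [589.  272.5  55.9] yaw -71.3 rv [ 2.548 -1.828 -0.005] shift [-0.0036 -0.0026  0.0529] turnz -0.006 q6 1.64 F [-0.9 -0.3 -0.2] w 85.0 t 2.45
[314. 253.] 32752 (590.2, 276.4, 119.7, 67.7, 19.0) [154. 102.  55.]
[212. 416.] 2045 (488.0, 303.3, 38.7, 26.1, 78.0) [123.  72.  34.]
```

View pics/w3.png

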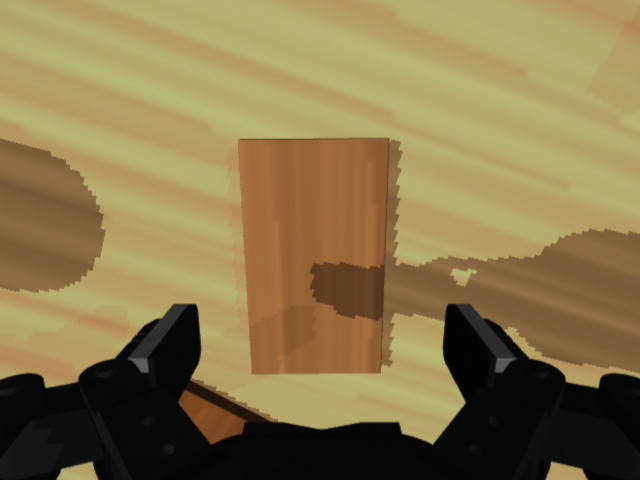

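Emit:
{"op": "arm_command", "data": {"rows": [{"xyz":[-0.0036,-0.0025,0.02],"delta_rot":[0,0,0],"gripper":0.085},{"xyz":[0,0,0.02],"delta_rot":[0,0,0],"gripper":0.085},{"xyz":[0,0,0.01],"delta_rot":[0,0,0],"gripper":0.085},{"xyz":[0,0,0.004],"delta_rot":[0,0,0],"gripper":0.085},{"xyz":[0,0,0],"delta_rot":[0,0,0],"gripper":0.085}]}}

```text
time: 3.0
tool_pos: [0.592, 0.2795, 0.0054]
tcp_rot: [2.555, -1.827, -0.0]
wrist_force: [0.3, 0.4, 0.4]
width: 0.992
```

```bash
python3 - <<'E'
from h import *
go(590,276.6,3,-71)
c=read_camera("wrist"); save(c,"w4.png"); plane_rect(c,boardmask(c),0.009)
c=read_camera("side"); save(c,"d4.png",(200,230,360,390),4)
E
```

```text
tcp [592.  279.5   5.4] yaw -71.1 rv [ 2.555 -1.827 -0.   ] shift [0.002  0.0028 0.0024] turnz -0.002 q6 1.64 F [0.3 0.4 0.4] w 84.3 t 3.0
[328. 287.] 49422 (595.4, 278.2, 109.0, 67.6, 19.0) [158. 105.  58.]
```

View pics/d4.png

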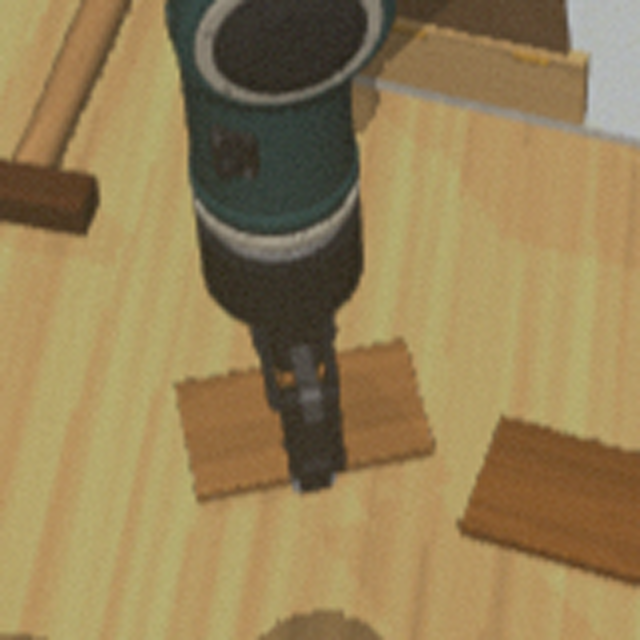

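View pics/w4.png

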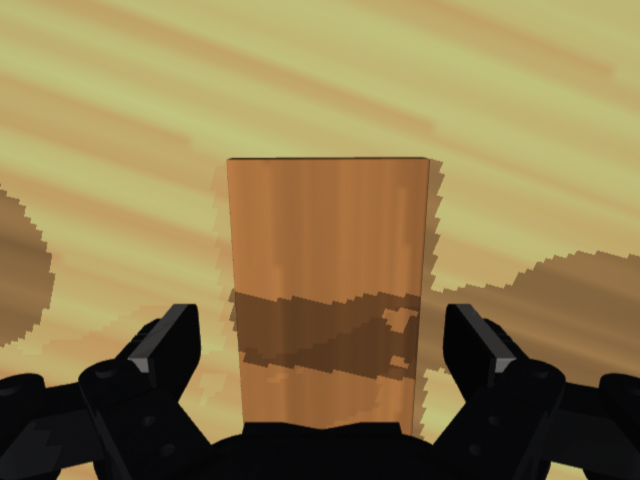

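Emit:
{"op": "arm_command", "data": {"rows": [{"xyz":[0.002,0.0028,0.002],"delta_rot":[0,0,0],"gripper":0.078},{"xyz":[0,0,0.003],"delta_rot":[0,0,0],"gripper":0.078},{"xyz":[0,0,0],"delta_rot":[0,0,0],"gripper":0.078}]}}

```text
time: 3.4
tool_pos: [0.5895, 0.2768, 0.0002]
tcp_rot: [2.555, -1.828, -0.0]
wrist_force: [-0.9, 0.1, -0.3]
width: 0.916
```

Emit:
{"op": "arm_command", "data": {"rows": [{"xyz":[0,0,0.003],"delta_rot":[0,0,0],"gripper":0.078},{"xyz":[0,0,0],"delta_rot":[0,0,0],"gripper":0.078}]}}

```text
time: 3.6
tool_pos: [0.5895, 0.2769, -0.0032]
tcp_rot: [2.555, -1.827, -0.001]
wrist_force: [-0.0, -0.0, -0.3]
width: 0.916
```

Emit:
{"op": "arm_command", "data": {"rows": [{"xyz":[0,0,0.002],"delta_rot":[0,0,0],"gripper":0.078},{"xyz":[0,0,0],"delta_rot":[0,0,0],"gripper":0.078}]}}

```text
time: 3.8
tool_pos: [0.5896, 0.277, -0.0051]
tcp_rot: [2.555, -1.828, -0.0]
wrist_force: [0.7, 0.2, -0.8]
width: 0.917
```

Emit:
{"op": "arm_command", "data": {"rows": [{"xyz":[0,0,0.002],"delta_rot":[0,0,0],"gripper":0.074},{"xyz":[0,0,0],"delta_rot":[0,0,0],"gripper":0.074},{"xyz":[0,0,0],"delta_rot":[0,0,0],"gripper":0.074}]}}

```text
time: 4.1
tool_pos: [0.5897, 0.277, -0.0068]
tcp_rot: [2.555, -1.828, -0.0]
wrist_force: [-0.1, 0.8, -0.8]
width: 0.867
```

```bash
python3 - <<'E'
from h import *
go(590,276.6,3,-71)
c=read_camera("wrist"); save(c,"w5.png",(100,240,540,440),1.8)
E
```

```text
tcp [589.7 277.   -6.8] yaw -71.2 rv [ 2.555 -1.828 -0.   ] shift [ 0.0005 -0.0001 -0.0098] turnz -0.003 q6 1.64 F [-0.1  0.8 -0.8] w 73.7 t 4.1
```

View pics/w5.png

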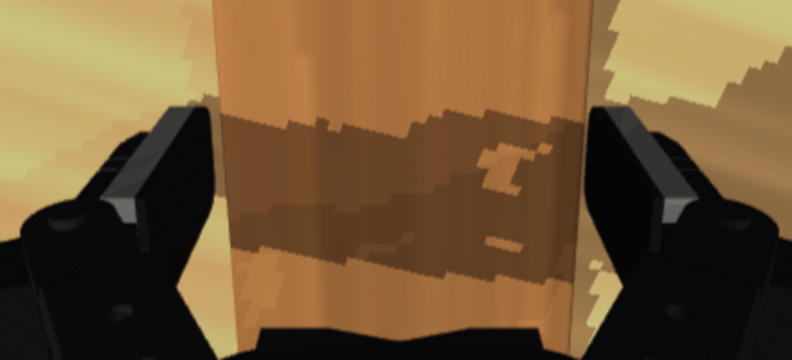

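Emit:
{"op": "arm_command", "data": {"force": 40, "rows": [{"xyz":[0,0,0],"delta_rot":[0,0,0],"gripper":0.06},{"xyz":[0,0,0],"delta_rot":[0,0,0],"gripper":0.06},{"xyz":[0,0,0],"delta_rot":[0,0,0],"gripper":0.06},{"xyz":[0,0,0],"delta_rot":[0,0,0],"gripper":0.06}]}}

```text
time: 4.55
tool_pos: [0.5902, 0.2772, -0.0063]
tcp_rot: [-2.554, 1.828, -0.001]
wrist_force: [0.7, 0.7, 3.2]
width: 0.782
```

Emit:
{"op": "arm_command", "data": {"rows": [{"xyz":[0,0,-0.01],"delta_rot":[0,0,0],"gripper":0.06},{"xyz":[0,0,-0.03],"delta_rot":[0,0,0],"gripper":0.06},{"xyz":[0,0,-0.045],"delta_rot":[0,0,0],"gripper":0.06},{"xyz":[0,0,-0.045],"delta_rot":[0,0,0],"gripper":0.06},{"xyz":[0,0,-0.045],"delta_rot":[0,0,0],"gripper":0.06},{"xyz":[0,0,-0.03],"delta_rot":[0,0,0],"gripper":0.06},{"xyz":[0,0,0],"delta_rot":[0,0,0],"gripper":0.06}]}}

```text
time: 5.25
tool_pos: [0.5932, 0.2785, 0.2059]
tcp_rot: [-2.547, 1.822, -0.01]
wrist_force: [0.5, -0.3, -0.6]
width: 0.778
```

```bash
python3 - <<'E'
from h import *
go(500,0,200,78)
c=read_camera("wrist"); save(c,"w6.png")
c=read_camera("side"); save(c,"d6.png")
E
```

```text
tcp [593.2 278.5 205.9] yaw -71.2 rv [-2.547  1.822 -0.01 ] shift [0.2335 0.1782 0.0037] turnz 0.538 q6 1.64 F [ 0.5 -0.3 -0.6] w 66.1 t 5.25
```

View pics/w6.png

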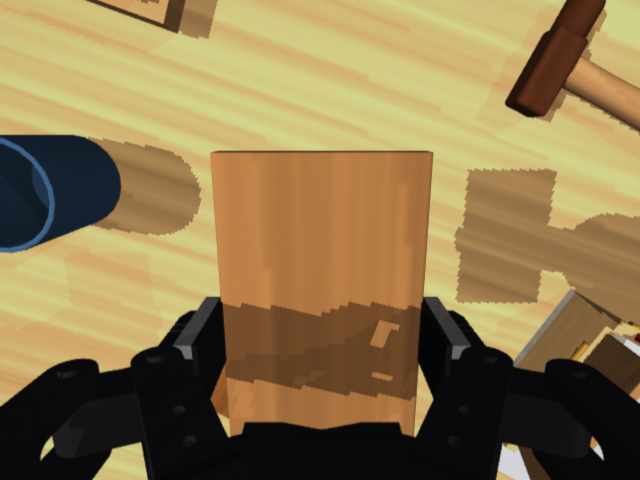

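View pics/d6.png

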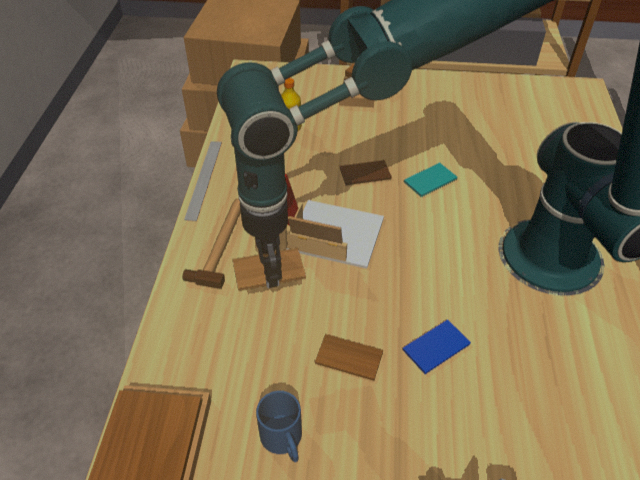

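```bash
cat > case.py <<'E'
from h import *
def fitcase(c,lab):
    K=c["intrinsics"];T=np.linalg.inv(c["camera_from_world"]); im=c["pixels"].astype(int)
    m=((im.max(2)-im.min(2)<22)&(im.min(2)>90)).astype(np.uint8)
    m=cv2.morphologyEx(m,cv2.MORPH_OPEN,np.ones((3,3),np.uint8))
    cn=[q[:,0,:].astype(float) for q in cv2.findContours(m,cv2.RETR_EXTERNAL,cv2.CHAIN_APPROX_NONE)[0]]
    for q in cn:
        if len(q)<100: continue
        d=np.stack([(q[:,0]-K[0,2])/K[0,0],-(q[:,1]-K[1,2])/K[1,1],-np.ones(len(q))],-1)@T[:3,:3].T
        o=T[:3,3]; P=(o+d*((0.008-o[2])/d[:,2])[:,None])[:,:2]*1000
        if not(400<np.median(P[:,0])<620 and -150<np.median(P[:,1])<120): continue
        ok=(q[:,0]>2)&(q[:,0]<637)&(q[:,1]>2)&(q[:,1]<477)
        a=np.radians(-12.4); 
        C=np.array([586.,32.])
        for it in range(4):
            ex=np.array([np.cos(a),np.sin(a)]); ey=np.array([-ex[1],ex[0]])
            L=np.stack([(P-C)@ex,(P-C)@ey],-1)
            near=ok&(abs(L[:,0]+180)<6)&(L[:,1]<-10)&(L[:,1]>-145); right=ok&(abs(L[:,1]+155)<6)&(L[:,0]>-170)&(L[:,0]<0)
            left=ok&(abs(L[:,1]-10)<6)&(L[:,0]<-135)&(L[:,0]>-175)
            # robust lines
            kr=np.polyfit(L[right,0],L[right,1],1) if right.sum()>20 else [0,np.nan]
            kn=np.polyfit(L[near,1],L[near,0],1) if near.sum()>20 else [0,np.nan]
            da=np.mean([kr[0]]*(right.sum()>20)+[-kn[0]]*(near.sum()>20)); a+=da
            yr=np.median(L[right,1]); xn=np.median(L[near,0])
            if it<3: C=C+ex*(xn+180 if near.any() else 0)+ey*(yr+155 if right.any() else 0)
        print(lab,"n",near.sum(),right.sum(),left.sum(),"yaw",np.degrees(a).round(2),"C",C.round(1),"slopes",np.round([kr[0],-kn[0]],4),"lefty",np.median(L[left,1]) if left.any() else None)
E
python3 - <<'E'
from case import *
fitcase(read_camera("side"),"side")
fitcase(read_camera("scene"),"scene")
c=dict(pixels=cv2.imread("pics/wrist0.png")[:,:,::-1],intrinsics=np.array([[410.457,0,321.462],[0,410.457,241.114],[0,0,1]]),camera_from_world=np.array([[1.0,-0.0009,-0.0012,-0.674],[0.0005,0.9646,-0.2639,0.0335],[0.0013,0.2639,0.9646,-0.3777],[0,0,0,1]]))
fitcase(c,"wrist0")
E
```

```text
Traceback (most recent call last):
  File "case.py", line 23, in fitcase
    da=np.mean([kr[0]]*(right.sum()>20)+[-kn[0]]*(near.sum()>20)); a+=da
               ~~~~~~~^^~~~~~~~~~~~~~~~
TypeError: can't multiply sequence by non-int of type 'numpy.bool'
```

```bash
sed -i 's/da=np.mean.*; a+=da/da=np.mean([v for v,k in ((kr[0],right),(-kn[0],near)) if k.sum()>20]); a+=da/' case.py
python3 - <<'E'
from case import *
fitcase(read_camera("side"),"side")
fitcase(read_camera("scene"),"scene")
c=dict(pixels=cv2.imread("pics/wrist0.png")[:,:,::-1],intrinsics=np.array([[410.457,0,321.462],[0,410.457,241.114],[0,0,1]]),camera_from_world=np.array([[1.0,-0.0009,-0.0012,-0.674],[0.0005,0.9646,-0.2639,0.0335],[0.0013,0.2639,0.9646,-0.3777],[0,0,0,1]]))
fitcase(c,"wrist0")
E
```

```text
side n 41 68 18 yaw -11.47 C [586.7  38.3] slopes [-0.0011  0.0011] lefty 9.863834645942127
scene n 51 58 11 yaw -11.52 C [589.6  36.5] slopes [ 0.0007 -0.0007] lefty 6.081203514313669
wrist0 n 0 0 0 yaw nan C [nan nan] slopes [0 0] lefty None
wrist0 n 145 141 0 yaw -11.29 C [589.  36.] slopes [-0.  0.] lefty None
  return _methods._mean(a, axis=axis, dtype=dtype,
  ret = ret.dtype.type(ret / rcount)
```

```bash
cat >> h.py <<'E'
CY=-11.4; C0=np.array([589.,36.5])
def cw(x,y):
    a=np.radians(CY); return C0+x*np.array([np.cos(a),np.sin(a)])+y*np.array([-np.sin(a),np.cos(a)])
def goc(x,y,z,yaw):
    "corner-frame target (mm; z above bench), yaw of tool x relative to the case x"
    w=cw(x,y); s,p,m,yw=tool(); d=p[:2]*1000-C0; a=np.radians(CY)
    print("now corner",np.round([d@[np.cos(a),np.sin(a)],d@[-np.sin(a),np.cos(a)]],1),"yaw",round(yw-CY,1)); go(w[0],w[1],z,yaw+CY)
E
python3 - <<'E'
from h import *
goc(-75,-64,205,-90)
E
```

```text
now corner [-48.1 235. ] yaw -59.8
tcp [588.3 276.4 195.8] yaw -71.2 rv [ 2.552 -1.826 -0.004] shift [ 0.2448  0.1738 -0.0084] turnz 0.528 q6 1.64 F [ 0.2  0.3 -1.2] w 66.6 t 5.5
```

Emit:
{"op": "arm_command", "data": {"rows": [{"xyz":[0.035,0.0248,-0.002],"delta_rot":[0,0,0],"gripper":0.06},{"xyz":[0.035,0.0248,-0.002],"delta_rot":[0,0,0],"gripper":0.06},{"xyz":[0.035,0.0248,-0.002],"delta_rot":[0,0,0],"gripper":0.06},{"xyz":[0.035,0.0248,0],"delta_rot":[0,0,0],"gripper":0.06},{"xyz":[0.035,0.0248,0],"delta_rot":[0,0,0],"gripper":0.06},{"xyz":[0.035,0.0248,0],"delta_rot":[0,0,0],"gripper":0.06},{"xyz":[0.035,0.025,0],"delta_rot":[0,0,0],"gripper":0.06},{"xyz":[0,0,0],"delta_rot":[0,0,0.132],"gripper":0.06},{"xyz":[0,0,0],"delta_rot":[0,0,0.132],"gripper":0.06},{"xyz":[0,0,0],"delta_rot":[0,0,0.132],"gripper":0.06},{"xyz":[0,0,0],"delta_rot":[0,0,0.132],"gripper":0.06},{"xyz":[0,0,0],"delta_rot":[0,0,0],"gripper":0.06}]}}

```text
time: 6.7
tool_pos: [0.5031, -0.011, 0.2023]
tcp_rot: [1.987, -2.43, -0.004]
wrist_force: [0.2, -0.3, -0.5]
width: 0.784
```

```bash
python3 - <<'E'
from h import *
goc(-75,-64,10,-90)
c=read_camera("wrist"); save(c,"w7.png")
E
```

```text
now corner [-74.8 -63.6] yaw -90.0
tcp [503.1 -11.  202.3] yaw -101.4 rv [ 1.987 -2.43  -0.004] shift [ 0.0004 -0.0005  0.1923] turnz -0.001 q6 1.7 F [ 0.2 -0.3 -0.5] w 66.6 t 6.7
```

View pics/w7.png

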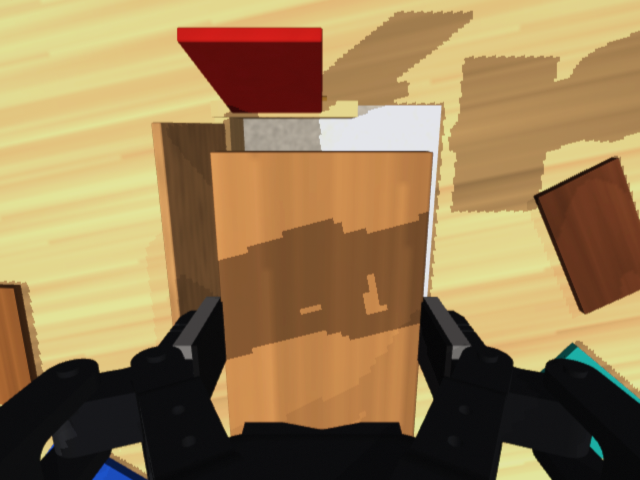

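Emit:
{"op": "arm_command", "data": {"rows": [{"xyz":[0,0,0.045],"delta_rot":[0,0,0],"gripper":0.06},{"xyz":[0,0,0.045],"delta_rot":[0,0,0],"gripper":0.06},{"xyz":[0,0,0.045],"delta_rot":[0,0,0],"gripper":0.06},{"xyz":[0,0,0.035],"delta_rot":[0,0,0],"gripper":0.06},{"xyz":[0,0,0.015],"delta_rot":[0,0,0],"gripper":0.06},{"xyz":[0,0,0.008],"delta_rot":[0,0,0],"gripper":0.06},{"xyz":[0,0,0.004],"delta_rot":[0,0,0],"gripper":0.06},{"xyz":[0,0,0],"delta_rot":[0,0,0],"gripper":0.06},{"xyz":[0,0,0],"delta_rot":[0,0,0],"gripper":0.06}]}}

```text
time: 7.65
tool_pos: [0.5041, -0.0121, 0.0073]
tcp_rot: [1.992, -2.427, 0.001]
wrist_force: [-1.9, -5.3, -0.2]
width: 0.779
```

```bash
python3 - <<'E'
from h import *
goc(-75,-64,2,-90)
c=read_camera("wrist"); save(c,"w8.png")
c=read_camera("side"); save(c,"d8.png",(260,150,420,290),4)
goc(-75,-64,2,-90)
E
```

```text
now corner [-73.6 -64.5] yaw -89.8
tcp [504.1 -12.1   7.3] yaw -101.2 rv [ 1.992e+00 -2.427e+00  1.000e-03] shift [-0.0005  0.0014  0.0053] turnz 0.003 q6 1.7 F [-1.9 -5.3 -0.2] w 66.2 t 7.65
now corner [-73.5 -64.4] yaw -89.8
tcp [504.2 -12.1   7.5] yaw -101.2 rv [ 1.992e+00 -2.427e+00  2.000e-03] shift [-0.0005  0.0015  0.0055] turnz 0.003 q6 1.7 F [-2.1 -5.9 -1.2] w 66.3 t 7.75
```

View pics/w8.png

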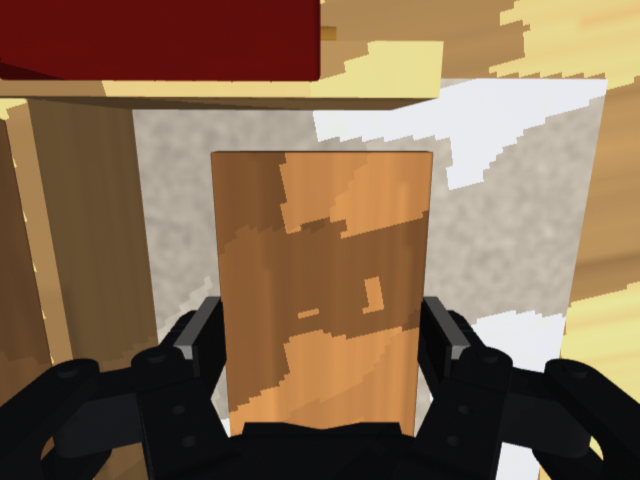

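View pics/d8.png

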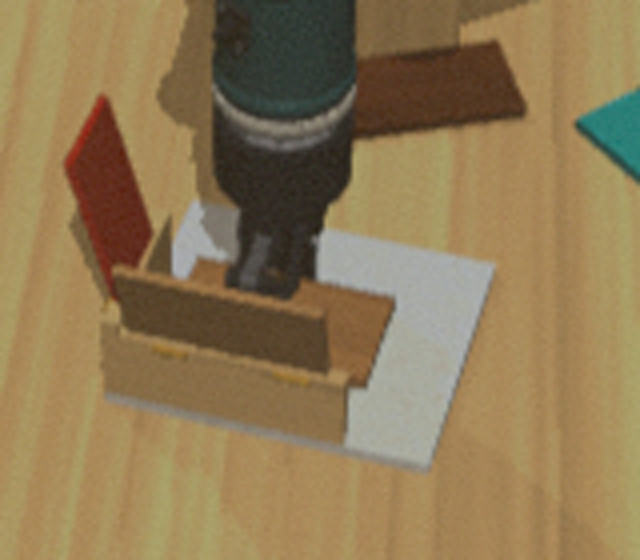

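Emit:
{"op": "arm_command", "data": {"rows": [{"xyz":[0.01,0,0],"delta_rot":[0,0,0],"gripper":0.06},{"xyz":[0.008,0,0.002],"delta_rot":[0,0,0],"gripper":0.06},{"xyz":[0,0,0.002],"delta_rot":[0,0,0],"gripper":0.06},{"xyz":[0,0,0],"delta_rot":[0,0,0],"gripper":0.06}]}}

```text
time: 8.15
tool_pos: [0.5007, -0.0289, 0.0031]
tcp_rot: [-1.989, 2.432, 0.0]
wrist_force: [0.7, -0.1, -0.1]
width: 0.78
```

Emit:
{"op": "arm_command", "data": {"rows": [{"xyz":[0,0,0.001],"delta_rot":[0,0,0],"gripper":0.06},{"xyz":[0,0,0],"delta_rot":[0,0,0],"gripper":0.06}]}}

```text
time: 8.35
tool_pos: [0.5008, -0.0285, 0.0022]
tcp_rot: [1.99, -2.431, -0.0]
wrist_force: [-0.5, -0.1, 0.4]
width: 0.78
```

Emit:
{"op": "arm_command", "data": {"rows": [{"xyz":[0,0,0],"delta_rot":[0,0,0],"gripper":0.078},{"xyz":[0,0,0],"delta_rot":[0,0,0],"gripper":0.078},{"xyz":[0,0,-0.01],"delta_rot":[0,0,0],"gripper":0.078},{"xyz":[0,0,-0.04],"delta_rot":[0,0,0],"gripper":0.078},{"xyz":[0,0,-0.045],"delta_rot":[0,0,0],"gripper":0.08},{"xyz":[0,0,-0.045],"delta_rot":[0,0,0],"gripper":0.085},{"xyz":[0,0,-0.045],"delta_rot":[0,0,0],"gripper":0.085},{"xyz":[0,0,-0.02],"delta_rot":[0,0,0],"gripper":0.085},{"xyz":[0,0,0],"delta_rot":[0,0,0],"gripper":0.085},{"xyz":[0,0,0],"delta_rot":[0,0,0],"gripper":0.085}]}}

```text
time: 9.35
tool_pos: [0.5009, -0.0286, 0.2078]
tcp_rot: [-1.989, 2.43, -0.001]
wrist_force: [-0.4, -0.2, -0.5]
width: 0.995
```

```bash
cat >> h.py <<'E'
def incase(r):
    d=np.array(r[:2])-C0; a=np.radians(CY); return np.round([d@[np.cos(a),np.sin(a)],d@[-np.sin(a),np.cos(a)],r[4]-CY],1)
def colmask(c,lo,hi):
    W=cloud(c); m=((W[...,2]>lo)&(W[...,2]<hi)).astype(np.uint8)
    return cv2.morphologyEx(m,cv2.MORPH_OPEN,np.ones((5,5),np.uint8))
E
python3 - <<'E'
from h import *
import case
go(439.4,314,205,77)
c=read_camera("wrist"); save(c,"w9.png"); case.fitcase(c,"wrist")
for r in plane_rect(c,colmask(c,.0135,.021),0.017): print(incase(r[2]))
c=read_camera("side"); blobs(c,0.005,0.0135)
E
```

```text
tcp [500.9 -28.6 207.8] yaw -101.4 rv [-1.989e+00  2.430e+00 -1.000e-03] shift [-0.3236  0.128   0.0027] turnz 0.028 q6 1.66 F [-0.4 -0.2 -0.5] w 84.5 t 9.35
wrist n 148 196 37 yaw -11.5 C [589.3  35.2] slopes [-0.0009  0.0009] lefty 8.646273008032884
[321. 209.] 11665 (500.7, -28.4, 119.1, 67.9, -11.4) [169. 113.  63.]
[-73.7 -81.1   0. ]
px [365. 171.] n 725 rect (428.7, -237.9, 121.2, 75.6, 15.9) z 0.0088 rgb [87. 58. 35.]
px [430. 179.] n 646 rect (263.8, -225.3, 121.1, 71.5, 39.4) z 0.0089 rgb [ 43. 126. 117.]
px [349. 221.] n 984 rect (483.6, -41.2, 190.2, 124.6, -11.5) z 0.008 rgb [165. 167. 163.]
px [541. 271.] n 696 rect (33.3, 44.4, 211.5, 104.1, -39.0) z 0.0101 rgb [38. 68. 67.]
px [358. 255.] n 306 rect (432.0, 48.3, 55.7, 54.7, 82.0) z 0.0082 rgb [166. 168. 165.]
px [436. 345.] n 1588 rect (265.5, 273.4, 121.3, 69.8, 40.3) z 0.0087 rgb [ 34.  65. 141.]
px [350. 356.] n 1696 rect (437.1, 314.1, 120.4, 71.4, -13.0) z 0.0086 rgb [119.  80.  42.]
```

View pics/w9.png

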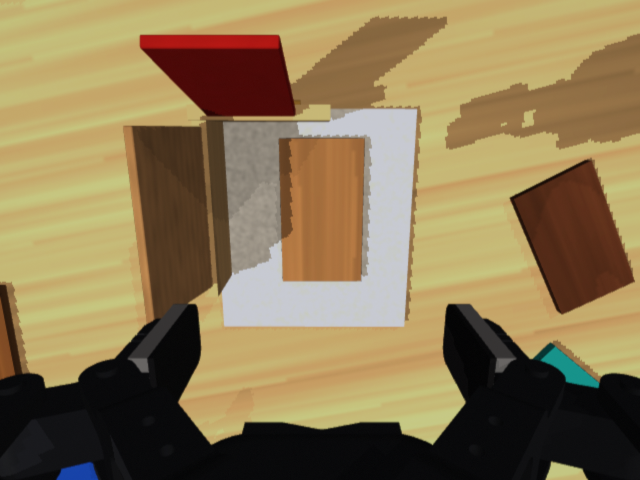

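Emit:
{"op": "arm_command", "data": {"rows": [{"xyz":[-0.0405,0.016,0],"delta_rot":[0,0,0],"gripper":0.085},{"xyz":[-0.0405,0.016,0],"delta_rot":[0,0,0],"gripper":0.085},{"xyz":[-0.0405,0.016,0],"delta_rot":[0,0,0],"gripper":0.085},{"xyz":[-0.0405,0.016,0],"delta_rot":[0,0,0],"gripper":0.085},{"xyz":[-0.0405,0.016,0],"delta_rot":[0,0,0],"gripper":0.085},{"xyz":[-0.0405,0.016,0.03],"delta_rot":[0,0,0],"gripper":0.085},{"xyz":[-0.0405,0.016,0.03],"delta_rot":[0,0,0],"gripper":0.085},{"xyz":[-0.0405,0.016,0.03],"delta_rot":[0,0,0.028],"gripper":0.085},{"xyz":[0,0,0.03],"delta_rot":[0,0,0],"gripper":0.078},{"xyz":[0,0,0],"delta_rot":[0,0,0],"gripper":0.078},{"xyz":[0,0,0],"delta_rot":[0,0,0],"gripper":0.078},{"xyz":[0,0,0],"delta_rot":[0,0,0],"gripper":0.078}]}}

```text
time: 10.65
tool_pos: [0.4415, 0.307, 0.0931]
tcp_rot: [-1.953, 2.459, -0.0]
wrist_force: [0.8, -0.8, 0.0]
width: 0.912
```

```bash
sed -i 's/^CY=.*/CY=-11.4; C0=np.array([589.2,35.8])/' h.py
python3 - <<'E'
from h import *
c=read_camera("wrist"); save(c,"w10.png"); r=[q for q in plane_rect(c,boardmask(c),0.009)]
go(439.4,314,-7,77)
E
```

```text
[ 16. 132.] 978 (540.7, 452.1, 53.3, 12.9, -20.8) [17. 28. 40.]
[311. 247.] 23454 (439.0, 313.9, 119.8, 67.8, -13.1) [133.  78.  38.]
[404. 419.] 1312 (317.7, 280.3, 41.0, 22.1, 50.7) [ 20.  61. 158.]
tcp [442.  307.1  93.7] yaw -103.1 rv [-1.952e+00  2.458e+00 -1.000e-03] shift [-0.0059  0.0043  0.1007] turnz -0.002 q6 2.36 F [ 0.7  0.1 -0.4] w 77.7 t 10.7
```

View pics/w10.png

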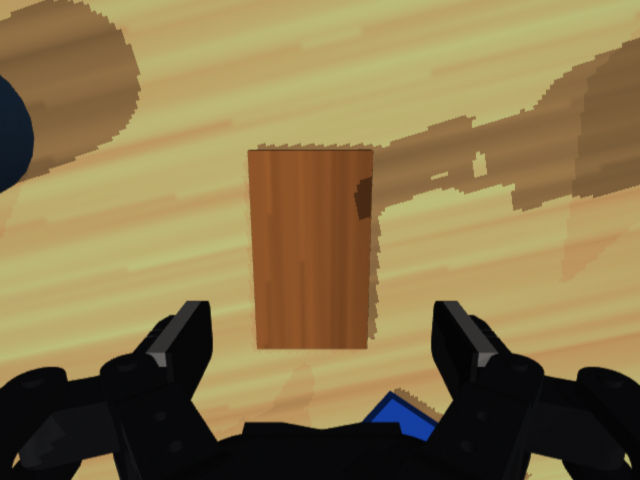

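Emit:
{"op": "arm_command", "data": {"rows": [{"xyz":[-0.006,0.0045,0.02],"delta_rot":[0,0,0],"gripper":0.078},{"xyz":[0,0,0.04],"delta_rot":[0,0,0],"gripper":0.078},{"xyz":[0,0,0.025],"delta_rot":[0,0,0],"gripper":0.078},{"xyz":[0,0,0.01],"delta_rot":[0,0,0],"gripper":0.078},{"xyz":[0,0,0.005],"delta_rot":[0,0,0],"gripper":0.078},{"xyz":[0,0,0],"delta_rot":[0,0,0],"gripper":0.078},{"xyz":[0,0,0],"delta_rot":[0,0,0],"gripper":0.078}]}}

```text
time: 11.4
tool_pos: [0.4392, 0.3149, -0.0061]
tcp_rot: [-1.953, 2.457, -0.0]
wrist_force: [-0.2, 0.0, 0.0]
width: 0.911
```

```bash
python3 - <<'E'
from h import *
go(439.1,313.9,-7,77)
E
```

```text
tcp [439.2 314.9  -6.1] yaw -103.0 rv [-1.953  2.457 -0.   ] shift [ 0.001  -0.0001  0.0009] turnz -0.001 q6 2.37 F [-0.2  0.   0. ] w 77.4 t 11.4
```

Emit:
{"op": "arm_command", "data": {"force": 40, "rows": [{"xyz":[0.001,0,0],"delta_rot":[0,0,0],"gripper":0.06},{"xyz":[0,0,0],"delta_rot":[0,0,0],"gripper":0.06},{"xyz":[0,0,0],"delta_rot":[0,0,0],"gripper":0.06},{"xyz":[0,0,0],"delta_rot":[0,0,0],"gripper":0.06},{"xyz":[0,0,-0.01],"delta_rot":[0,0,0],"gripper":0.06},{"xyz":[0,0,-0.03],"delta_rot":[0,0,0],"gripper":0.06},{"xyz":[0,0,-0.045],"delta_rot":[0,0,0],"gripper":0.06},{"xyz":[0,0,-0.045],"delta_rot":[0,0,0],"gripper":0.06},{"xyz":[0,0,-0.045],"delta_rot":[0,0,0],"gripper":0.06},{"xyz":[0,0,-0.03],"delta_rot":[0,0,0],"gripper":0.06},{"xyz":[0,0,0],"delta_rot":[0,0,0],"gripper":0.06},{"xyz":[0,0,0],"delta_rot":[0,0,0],"gripper":0.06}]}}

```text
time: 12.6
tool_pos: [0.4377, 0.3133, 0.1983]
tcp_rot: [-1.954, 2.457, -0.0]
wrist_force: [-0.7, 0.0, -1.2]
width: 0.781
```

```bash
python3 - <<'E'
from h import *
go(500.8,-28.5,200,-101.4)
c=read_camera("wrist"); save(c,"w11.png")
E
```

```text
tcp [437.7 313.3 198.3] yaw -103.0 rv [-1.954  2.457 -0.   ] shift [ 0.3188 -0.1385 -0.002 ] turnz -0.028 q6 2.37 F [-0.7  0.  -1.2] w 66.4 t 12.6
```

View pics/w11.png

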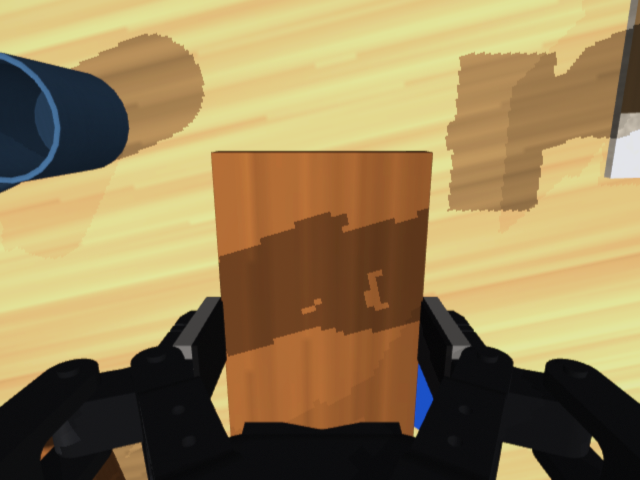

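Emit:
{"op": "arm_command", "data": {"rows": [{"xyz":[0.04,-0.0173,0],"delta_rot":[0,0,0],"gripper":0.06},{"xyz":[0.04,-0.0173,0],"delta_rot":[0,0,0],"gripper":0.06},{"xyz":[0.04,-0.0173,0],"delta_rot":[0,0,0],"gripper":0.06},{"xyz":[0.04,-0.0173,0],"delta_rot":[0,0,0],"gripper":0.06},{"xyz":[0.04,-0.0173,0],"delta_rot":[0,0,0],"gripper":0.06},{"xyz":[0.04,-0.0173,0],"delta_rot":[0,0,0],"gripper":0.06},{"xyz":[0.04,-0.0173,0],"delta_rot":[0,0,0],"gripper":0.06},{"xyz":[0.039,-0.0173,0],"delta_rot":[0,0,-0.028],"gripper":0.06},{"xyz":[0,0,0.03],"delta_rot":[0,0,0],"gripper":0.06},{"xyz":[0,0,0.03],"delta_rot":[0,0,0],"gripper":0.06},{"xyz":[0,0,0],"delta_rot":[0,0,0],"gripper":0.06},{"xyz":[0,0,0],"delta_rot":[0,0,0],"gripper":0.06}]}}

```text
time: 13.85
tool_pos: [0.4985, -0.0286, 0.1352]
tcp_rot: [1.987, -2.428, -0.006]
wrist_force: [0.7, -0.2, -0.1]
width: 0.781
```

```bash
python3 - <<'E'
from h import *
go(500.8,-28.5,13,-101.4)
E
```

```text
tcp [498.5 -28.6 135.2] yaw -101.4 rv [ 1.987 -2.428 -0.006] shift [-0.0006 -0.0029  0.1222] turnz -0.0 q6 1.66 F [ 0.7 -0.2 -0.1] w 66.4 t 13.85
```

Emit:
{"op": "arm_command", "data": {"rows": [{"xyz":[0,-0.002,0.04],"delta_rot":[0,0,0],"gripper":0.06},{"xyz":[0,0,0.045],"delta_rot":[0,0,0],"gripper":0.06},{"xyz":[0,0,0.025],"delta_rot":[0,0,0],"gripper":0.06},{"xyz":[0,0,0.01],"delta_rot":[0,0,0],"gripper":0.06},{"xyz":[0,0,0],"delta_rot":[0,0,0],"gripper":0.06},{"xyz":[0,0,0],"delta_rot":[0,0,0],"gripper":0.06}]}}

```text
time: 14.45
tool_pos: [0.5043, -0.0292, 0.019]
tcp_rot: [-1.989, 2.429, -0.003]
wrist_force: [0.2, 0.6, -0.5]
width: 0.784
```

```bash
python3 - <<'E'
from h import *
go(500.8,-28.5,11,-101.4)
E
```

```text
tcp [504.3 -29.2  19. ] yaw -101.4 rv [-1.989  2.429 -0.003] shift [0.     0.0036 0.008 ] turnz 0.0 q6 1.66 F [ 0.2  0.6 -0.5] w 66.6 t 14.45
```

Emit:
{"op": "arm_command", "data": {"rows": [{"xyz":[0,0.0035,0.003],"delta_rot":[0,0,0],"gripper":0.06},{"xyz":[0,0,0.003],"delta_rot":[0,0,0],"gripper":0.06},{"xyz":[0,0,0.001],"delta_rot":[0,0,0],"gripper":0.06},{"xyz":[0,0,0],"delta_rot":[0,0,0],"gripper":0.06},{"xyz":[0,0,0],"delta_rot":[0,0,0],"gripper":0.06}]}}

```text
time: 14.95
tool_pos: [0.4994, -0.0285, 0.0111]
tcp_rot: [-1.989, 2.431, -0.001]
wrist_force: [-3.2, 0.4, 5.3]
width: 0.781
```

Contact at 5 N, so I'll release and lift.

Emit:
{"op": "arm_command", "data": {"rows": [{"xyz":[0,0,0],"delta_rot":[0,0,0],"gripper":0.078},{"xyz":[0,0,0],"delta_rot":[0,0,0],"gripper":0.078},{"xyz":[0,0,-0.01],"delta_rot":[0,0,0],"gripper":0.078},{"xyz":[0,0,-0.04],"delta_rot":[0,0,0],"gripper":0.078},{"xyz":[0,0,-0.045],"delta_rot":[0,0,0],"gripper":0.08},{"xyz":[0,0,-0.045],"delta_rot":[0,0,0],"gripper":0.085},{"xyz":[0,0,-0.045],"delta_rot":[0,0,0],"gripper":0.085},{"xyz":[0,0,-0.02],"delta_rot":[0,0,0],"gripper":0.085},{"xyz":[0,0,0],"delta_rot":[0,0,0],"gripper":0.085},{"xyz":[0,0,0],"delta_rot":[0,0,0],"gripper":0.085}]}}

```text
time: 15.95
tool_pos: [0.499, -0.0285, 0.2155]
tcp_rot: [-1.989, 2.431, -0.001]
wrist_force: [0.4, -0.3, -0.7]
width: 0.993
```

```bash
python3 - <<'E'
from h import *
c=read_camera("wrist"); save(c,"w12.png"); 
print("board in case"); plane_rect(c,colmask(c,.022,.031),0.026)
print("bench"); plane_rect(c,boardmask(c),0.009)
go(429,-238,150,108)
c=read_camera("side"); blobs(c,0.005,0.0135)
E
```

```text
board in case
[321. 208.] 11833 (499.3, -28.5, 119.4, 67.8, -11.5) [142.  85.  42.]
bench
[317. 220.] 25257 (490.5, -19.4, 188.5, 164.4, -11.5) [201. 204. 205.]
[569. 233.] 10416 (432.0, -236.9, 121.2, 69.2, 16.7) [87. 45. 25.]
[565. 365.] 1226 (299.4, -229.2, 77.0, 23.9, 42.0) [ 23. 149. 140.]
tcp [498.1 -28.4 214.1] yaw -101.4 rv [ 1.989e+00 -2.430e+00 -2.000e-03] shift [0.2191 0.0261 0.0642] turnz -0.513 q6 1.66 F [ 0.4  0.3 -0.6] w 84.3 t 16.0
px [364. 171.] n 667 rect (429.0, -238.3, 121.3, 73.6, 17.0) z 0.0089 rgb [86. 57. 35.]
px [430. 178.] n 683 rect (263.0, -227.4, 124.1, 72.1, 38.3) z 0.0091 rgb [ 43. 125. 116.]
px [362. 236.] n 888 rect (425.5, -14.2, 188.2, 93.0, -79.8) z 0.0079 rgb [164. 167. 163.]
px [511. 236.] n 163 rect (82.6, -42.7, 91.7, 22.9, 66.1) z 0.0104 rgb [31. 46. 43.]
px [582. 279.] n 309 rect (-60.1, 71.0, 133.0, 30.6, 39.1) z 0.0098 rgb [37. 67. 66.]
px [436. 345.] n 1504 rect (265.2, 273.5, 121.9, 70.4, 39.8) z 0.0088 rgb [ 34.  65. 139.]
```

View pics/w12.png

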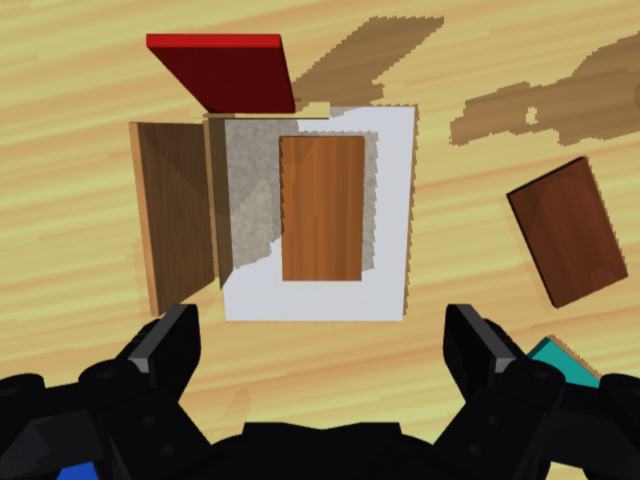

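Emit:
{"op": "arm_command", "data": {"rows": [{"xyz":[0.0363,0.004,0],"delta_rot":[0,0,0],"gripper":0.085},{"xyz":[0.0363,0.004,0],"delta_rot":[0,0,0],"gripper":0.085},{"xyz":[0.0363,0.004,0],"delta_rot":[0,0,0],"gripper":0.085},{"xyz":[0.0363,0.004,0],"delta_rot":[0,0,0],"gripper":0.085},{"xyz":[0.0363,0.004,0],"delta_rot":[0,0,0],"gripper":0.085},{"xyz":[0.0363,0.004,0],"delta_rot":[0,0,0],"gripper":0.085},{"xyz":[0,0,0.028],"delta_rot":[0,0,-0.124],"gripper":0.085},{"xyz":[0,0,0.028],"delta_rot":[0,0,-0.124],"gripper":0.085},{"xyz":[0,0,0.028],"delta_rot":[0,0,-0.124],"gripper":0.085},{"xyz":[0,0,0.028],"delta_rot":[0,0,-0.124],"gripper":0.078},{"xyz":[0,0,0],"delta_rot":[0,0,0],"gripper":0.078},{"xyz":[0,0,0],"delta_rot":[0,0,0],"gripper":0.078}]}}

```text
time: 17.25
tool_pos: [0.431, -0.2364, 0.1016]
tcp_rot: [2.522, -1.872, -0.007]
wrist_force: [-0.0, -0.0, 1.0]
width: 0.911
```

```bash
python3 - <<'E'
from h import *
c=read_camera("wrist"); save(c,"w13.png"); 
plane_rect(c,boardmask(c),0.009)
go(431.5,-237,-6,107)
E
```

```text
[ 61. 110.] 21072 (459.9, -75.7, 151.7, 46.8, -11.5) [200. 202. 210.]
[325. 236.] 22115 (431.8, -238.1, 119.5, 67.8, 16.7) [88. 45. 25.]
[231. 405.] 3323 (305.5, -211.4, 45.4, 42.2, -50.1) [ 23. 150. 140.]
tcp [ 432.3 -237.1  103.1] yaw -73.1 rv [ 2.523e+00 -1.872e+00 -2.000e-03] shift [-0.0003  0.0006  0.1091] turnz -0.002 q6 0.72 F [-0.6  0.3  1. ] w 78.0 t 17.3
```

View pics/w13.png

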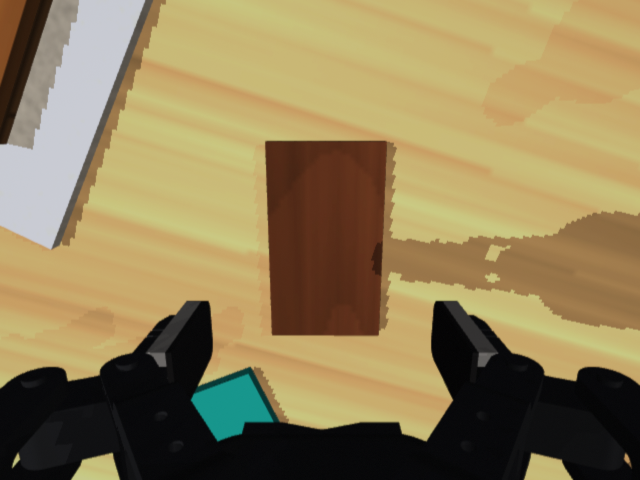

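Emit:
{"op": "arm_command", "data": {"rows": [{"xyz":[0.001,0,0.03],"delta_rot":[0,0,0.004],"gripper":0.078},{"xyz":[0,0,0.04],"delta_rot":[0,0,0],"gripper":0.078},{"xyz":[0,0,0.025],"delta_rot":[0,0,0],"gripper":0.078},{"xyz":[0,0,0.01],"delta_rot":[0,0,0],"gripper":0.078},{"xyz":[0,0,0.003],"delta_rot":[0,0,0],"gripper":0.078},{"xyz":[0,0,0],"delta_rot":[0,0,0],"gripper":0.078},{"xyz":[0,0,0],"delta_rot":[0,0,0],"gripper":0.078}]}}

```text
time: 18.0
tool_pos: [0.4343, -0.2392, -0.003]
tcp_rot: [-2.521, 1.874, -0.005]
wrist_force: [0.0, 0.2, 0.7]
width: 0.912
```

```bash
python3 - <<'E'
from h import *
go(431.8,-238.1,-6,107)
E
```

```text
tcp [ 434.3 -239.2   -3. ] yaw -73.2 rv [-2.521  1.874 -0.005] shift [-0.0018  0.0021  0.003 ] turnz -0.004 q6 0.72 F [0.  0.2 0.7] w 77.5 t 18.0
```

Emit:
{"op": "arm_command", "data": {"force": 40, "rows": [{"xyz":[-0.0015,0.002,0.003],"delta_rot":[0,0,0],"gripper":0.078},{"xyz":[0,0,0],"delta_rot":[0,0,0],"gripper":0.06},{"xyz":[0,0,0],"delta_rot":[0,0,0],"gripper":0.06},{"xyz":[0,0,0],"delta_rot":[0,0,0],"gripper":0.06},{"xyz":[0,0,0],"delta_rot":[0,0,0],"gripper":0.06}]}}

```text
time: 18.5
tool_pos: [0.4308, -0.2376, -0.0066]
tcp_rot: [-2.521, 1.874, -0.002]
wrist_force: [-1.8, 0.8, 6.6]
width: 0.783
```

Emit:
{"op": "arm_command", "data": {"rows": [{"xyz":[0,0,-0.01],"delta_rot":[0,0,0],"gripper":0.06},{"xyz":[0,0,-0.03],"delta_rot":[0,0,0],"gripper":0.06},{"xyz":[0,0,-0.045],"delta_rot":[0,0,0],"gripper":0.06},{"xyz":[0,0,-0.045],"delta_rot":[0,0,0],"gripper":0.06},{"xyz":[0,0,-0.03],"delta_rot":[0,0,0],"gripper":0.06},{"xyz":[0,0,0],"delta_rot":[0,0,0],"gripper":0.06},{"xyz":[0,0,0],"delta_rot":[0,0,0],"gripper":0.06}]}}

```text
time: 19.2
tool_pos: [0.4307, -0.2376, 0.1534]
tcp_rot: [-2.522, 1.874, -0.004]
wrist_force: [-0.6, 0.3, -1.6]
width: 0.783
```

```bash
python3 - <<'E'
from h import *
go(499.3,-28.5,150,-101.4)
c=read_camera("wrist"); save(c,"w14.png")
E
```

```text
tcp [ 430.7 -237.6  153.4] yaw -73.2 rv [-2.522  1.874 -0.004] shift [-0.1804 -0.126   0.0032] turnz 0.492 q6 0.72 F [-0.6  0.3 -1.6] w 66.5 t 19.2
```

View pics/w14.png

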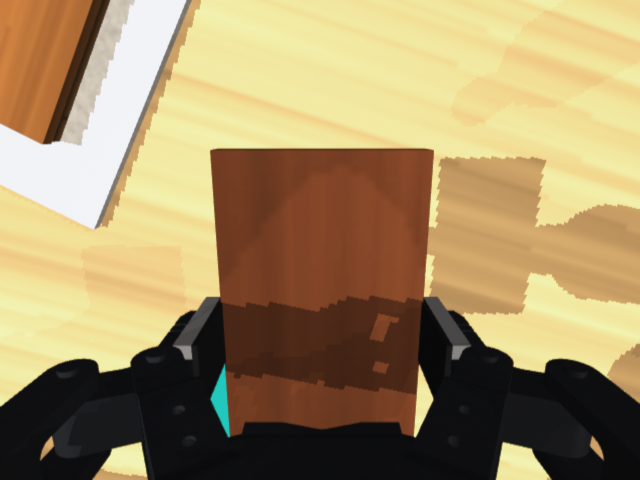

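Emit:
{"op": "arm_command", "data": {"rows": [{"xyz":[-0.036,-0.0252,0],"delta_rot":[0,0,0],"gripper":0.06},{"xyz":[-0.036,-0.0252,0],"delta_rot":[0,0,0],"gripper":0.06},{"xyz":[-0.036,-0.0252,0],"delta_rot":[0,0,0],"gripper":0.06},{"xyz":[-0.036,-0.0252,0],"delta_rot":[0,0,0],"gripper":0.06},{"xyz":[-0.036,-0.0252,0],"delta_rot":[0,0,0],"gripper":0.06},{"xyz":[0,0,0],"delta_rot":[0,0,0.123],"gripper":0.06},{"xyz":[0,0,0],"delta_rot":[0,0,0.123],"gripper":0.06},{"xyz":[0,0,0.03],"delta_rot":[0,0,0.123],"gripper":0.06},{"xyz":[0,0,0.04],"delta_rot":[0,0,0.123],"gripper":0.06},{"xyz":[0,0,0.03],"delta_rot":[0,0,0],"gripper":0.06},{"xyz":[0,0,0],"delta_rot":[0,0,0],"gripper":0.06},{"xyz":[0,0,0],"delta_rot":[0,0,0],"gripper":0.06}]}}

```text
time: 20.45
tool_pos: [0.497, -0.0284, 0.0505]
tcp_rot: [1.988, -2.428, -0.005]
wrist_force: [0.1, -0.1, -0.3]
width: 0.78
```

```bash
python3 - <<'E'
from h import *
go(499.3,-28.5,20,-101.4)
E
```

```text
tcp [497.  -28.4  50.5] yaw -101.4 rv [ 1.988 -2.428 -0.005] shift [-0.0004 -0.0024  0.0304] turnz 0.0 q6 1.66 F [ 0.1 -0.1 -0.3] w 66.3 t 20.45
```

Emit:
{"op": "arm_command", "data": {"rows": [{"xyz":[0,-0.001,0.015],"delta_rot":[0,0,0],"gripper":0.06},{"xyz":[0,0,0.01],"delta_rot":[0,0,0],"gripper":0.06},{"xyz":[0,0,0],"delta_rot":[0,0,0],"gripper":0.06},{"xyz":[0,0,0],"delta_rot":[0,0,0],"gripper":0.06}]}}

```text
time: 20.85
tool_pos: [0.5004, -0.0289, 0.0279]
tcp_rot: [-1.989, 2.431, -0.001]
wrist_force: [0.6, 0.9, -0.1]
width: 0.779
```

```bash
python3 - <<'E'
from h import *
go(499.3,-28.5,20,-101.4)
E
```

```text
tcp [500.4 -28.9  27.9] yaw -101.4 rv [-1.989e+00  2.431e+00 -1.000e-03] shift [-0.0002  0.0011  0.0079] turnz -0.0 q6 1.66 F [ 0.6  0.9 -0.1] w 66.2 t 20.85
```

Emit:
{"op": "arm_command", "data": {"rows": [{"xyz":[0,0.001,0.004],"delta_rot":[0,0,0],"gripper":0.06},{"xyz":[0,0,0.003],"delta_rot":[0,0,0],"gripper":0.06},{"xyz":[0,0,0],"delta_rot":[0,0,0],"gripper":0.06},{"xyz":[0,0,0],"delta_rot":[0,0,0],"gripper":0.06}]}}

```text
time: 21.25
tool_pos: [0.4989, -0.0286, 0.0202]
tcp_rot: [1.99, -2.431, -0.0]
wrist_force: [0.2, 0.4, -0.9]
width: 0.779
```

Emit:
{"op": "arm_command", "data": {"rows": [{"xyz":[0,0,0.0005],"delta_rot":[0,0,0],"gripper":0.06},{"xyz":[0,0,0],"delta_rot":[0,0,0],"gripper":0.078},{"xyz":[0,0,0],"delta_rot":[0,0,0],"gripper":0.078},{"xyz":[0,0,-0.01],"delta_rot":[0,0,0],"gripper":0.078},{"xyz":[0,0,-0.04],"delta_rot":[0,0,0],"gripper":0.078},{"xyz":[0,0,-0.045],"delta_rot":[0,0,0],"gripper":0.08},{"xyz":[0,0,-0.045],"delta_rot":[0,0,0],"gripper":0.085},{"xyz":[0,0,-0.045],"delta_rot":[0,0,0],"gripper":0.085},{"xyz":[0,0,-0.01],"delta_rot":[0,0,0],"gripper":0.085},{"xyz":[0,0,0],"delta_rot":[0,0,0],"gripper":0.085},{"xyz":[0,0,0],"delta_rot":[0,0,0],"gripper":0.085}]}}

```text
time: 22.35
tool_pos: [0.4983, -0.0285, 0.2139]
tcp_rot: [1.989, -2.431, -0.001]
wrist_force: [-0.1, 0.7, -0.6]
width: 0.997
```

```bash
python3 - <<'E'
from h import *
c=read_camera("wrist"); save(c,"w15.png"); 
for r in plane_rect(c,colmask(c,.031,.040),0.035): print(incase(r[2]))
goc(-75,-150,200,0)
c=read_camera("scene"); save(c,"s15.png",(230,170,390,310),4)
E
```

```text
[321. 208.] 12517 (500.2, -28.8, 118.9, 67.8, -11.5) [92. 48. 26.]
[-74.5 -80.9  -0.1]
now corner [-77.1 -81.1] yaw -90.0
tcp [497.6 -28.5 212.8] yaw -101.4 rv [ 1.988 -2.429 -0.004] shift [ 0.0689 -0.0021  0.0128] turnz 1.571 q6 1.66 F [ 0.3  0.1 -0.2] w 84.5 t 22.4
```

View pics/w15.png

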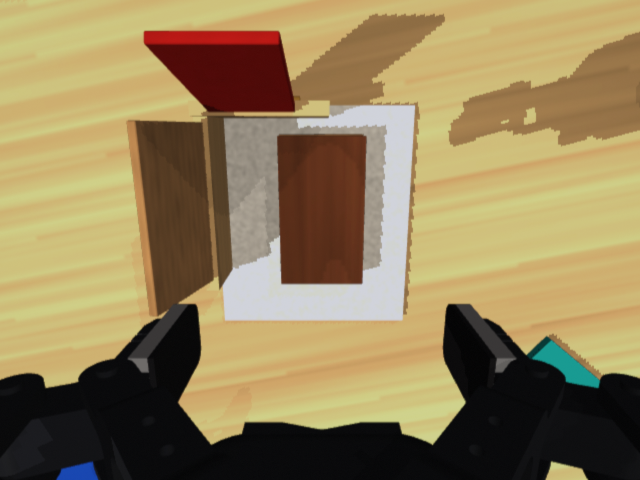

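View pics/s15.png

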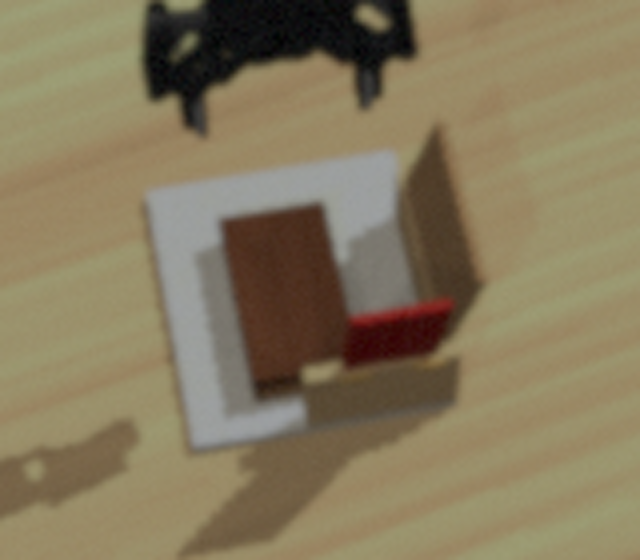

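```bash
python3 - <<'E'
from h import *
goc(-168,-76,10,-90)
E
```

```text
now corner [-77.3 -81.2] yaw -90.0
tcp [497.4 -28.5 212.3] yaw -101.4 rv [ 1.988 -2.429 -0.005] shift [-0.0052  0.0898  0.2027] turnz -0.0 q6 1.66 F [ 0.6  0.6 -0.4] w 84.8 t 22.45
```

Emit:
{"op": "arm_command", "data": {"rows": [{"xyz":[-0.0025,0.045,0],"delta_rot":[0,0,0],"gripper":0.03},{"xyz":[-0.0025,0.045,0],"delta_rot":[0,0,0],"gripper":0.03},{"xyz":[0,0,0.045],"delta_rot":[0,0,0],"gripper":0.03},{"xyz":[0,0,0.045],"delta_rot":[0,0,0],"gripper":0.03},{"xyz":[0,0,0.045],"delta_rot":[0,0,0],"gripper":0.03},{"xyz":[0,0,0.03],"delta_rot":[0,0,0],"gripper":0.03},{"xyz":[0,0,0.02],"delta_rot":[0,0,0],"gripper":0.03},{"xyz":[0,0,0],"delta_rot":[0,0,0],"gripper":0.03},{"xyz":[0,0,0],"delta_rot":[0,0,0],"gripper":0.03},{"xyz":[0,0,0],"delta_rot":[0,0,0],"gripper":0.03}]}}

```text
time: 23.45
tool_pos: [0.4125, -0.006, 0.0304]
tcp_rot: [-1.989, 2.431, -0.001]
wrist_force: [0.1, 0.3, -0.4]
width: 0.355
```

```bash
python3 - <<'E'
from h import *
goc(-131,-76,10,-90)
E
```

```text
now corner [-164.9  -75.9] yaw -90.0
tcp [412.5  -6.   30.4] yaw -101.4 rv [-1.989e+00  2.431e+00 -1.000e-03] shift [ 0.0001 -0.0339  0.0205] turnz -0.0 q6 1.7 F [ 0.1  0.3 -0.4] w 30.2 t 23.45
```

Emit:
{"op": "arm_command", "data": {"rows": [{"xyz":[0,0,0.012],"delta_rot":[0,0,0],"gripper":0.03},{"xyz":[0,0,0.006],"delta_rot":[0,0,0],"gripper":0.03},{"xyz":[0,0,0],"delta_rot":[0,0,0],"gripper":0.03},{"xyz":[0,0,0],"delta_rot":[0,0,0],"gripper":0.03}]}}

```text
time: 23.85
tool_pos: [0.4116, -0.0059, 0.0115]
tcp_rot: [1.989, -2.431, -0.001]
wrist_force: [-0.4, 0.3, -0.2]
width: 0.349
```

Emit:
{"op": "arm_command", "data": {"rows": [{"xyz":[0,-0.006,0],"delta_rot":[0,0,0],"gripper":0.03},{"xyz":[0,-0.006,0],"delta_rot":[0,0,0],"gripper":0.03},{"xyz":[0,-0.006,0],"delta_rot":[0,0,0],"gripper":0.03},{"xyz":[0,0,0],"delta_rot":[0,0,0],"gripper":0.03},{"xyz":[0,0,0],"delta_rot":[0,0,0],"gripper":0.03}]}}

```text
time: 24.35
tool_pos: [0.4297, -0.0095, 0.0117]
tcp_rot: [1.989, -2.431, -0.0]
wrist_force: [0.1, 0.2, -0.1]
width: 0.352
```

```bash
python3 - <<'E'
from h import *
goc(-131,-76,10,-90)
c=read_camera("wrist"); save(c,"w16.png")
c=read_camera("side"); save(c,"d16.png",(260,150,420,290),4)
E
```

```text
now corner [-147.4  -76. ] yaw -90.0
tcp [429.7  -9.5  11.7] yaw -101.4 rv [ 1.989 -2.431 -0.   ] shift [ 0.     -0.0164  0.0017] turnz -0.0 q6 1.69 F [ 0.1  0.2 -0.1] w 29.9 t 24.35
```

View pics/w16.png

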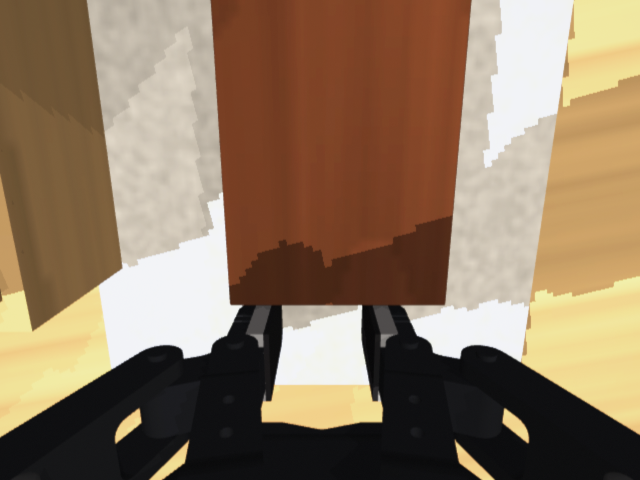

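View pics/d16.png

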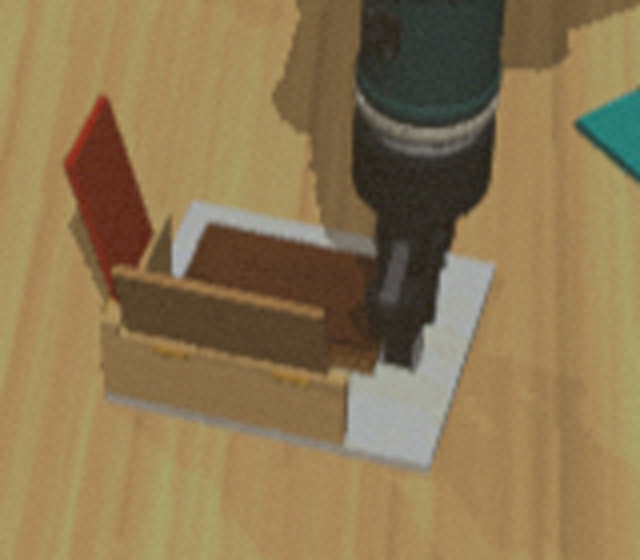

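Emit:
{"op": "arm_command", "data": {"rows": [{"xyz":[0,-0.003,0],"delta_rot":[0,0,0],"gripper":0.03},{"xyz":[0,-0.003,0],"delta_rot":[0,0,0],"gripper":0.03},{"xyz":[0,-0.003,0],"delta_rot":[0,0,0],"gripper":0.03},{"xyz":[0,-0.002,0],"delta_rot":[0,0,0],"gripper":0.03},{"xyz":[0,0,0],"delta_rot":[0,0,0],"gripper":0.03}]}}

```text
time: 24.95
tool_pos: [0.4407, -0.0117, 0.0117]
tcp_rot: [-1.989, 2.431, -0.0]
wrist_force: [0.3, 1.2, -0.5]
width: 0.353
```

Emit:
{"op": "arm_command", "data": {"rows": [{"xyz":[0,-0.002,0],"delta_rot":[0,0,0],"gripper":0.03},{"xyz":[0,0,0],"delta_rot":[0,0,0],"gripper":0.03}]}}

```text
time: 25.15
tool_pos: [0.4424, -0.0121, 0.0117]
tcp_rot: [-1.99, 2.431, -0.0]
wrist_force: [-0.7, -0.6, 0.0]
width: 0.346
```

Emit:
{"op": "arm_command", "data": {"rows": [{"xyz":[0,-0.001,0],"delta_rot":[0,0,0],"gripper":0.03},{"xyz":[0,0,0],"delta_rot":[0,0,0],"gripper":0.03}]}}

```text
time: 25.35
tool_pos: [0.4432, -0.0123, 0.0117]
tcp_rot: [-1.99, 2.431, -0.0]
wrist_force: [-0.7, 0.9, 1.1]
width: 0.35
```

```bash
python3 - <<'E'
from h import *
goc(-131,-76,10,-90)
c=read_camera("wrist"); save(c,"w17.png")
E
```

```text
now corner [-133.6  -76. ] yaw -90.0
tcp [443.2 -12.3  11.7] yaw -101.4 rv [-1.99   2.431 -0.   ] shift [ 0.     -0.0026  0.0017] turnz -0.0 q6 1.69 F [-0.7  0.9  1.1] w 29.7 t 25.35
```

View pics/w17.png

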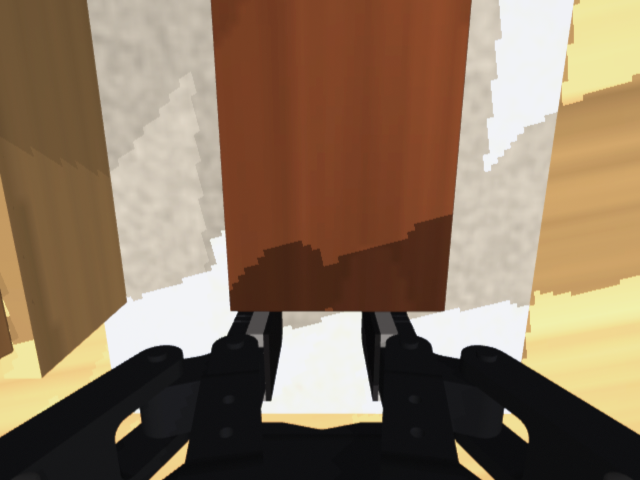

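Emit:
{"op": "arm_command", "data": {"rows": [{"xyz":[0,-0.001,0],"delta_rot":[0,0,0],"gripper":0.03},{"xyz":[0,-0.001,0],"delta_rot":[0,0,0],"gripper":0.03},{"xyz":[0,0,0],"delta_rot":[0,0,0],"gripper":0.03}]}}

```text
time: 25.7
tool_pos: [0.4446, -0.0126, 0.0115]
tcp_rot: [1.989, -2.431, -0.002]
wrist_force: [-2.7, 0.8, 2.0]
width: 0.348
```

Emit:
{"op": "arm_command", "data": {"rows": [{"xyz":[0,-0.001,0],"delta_rot":[0,0,0],"gripper":0.03},{"xyz":[0,0,0],"delta_rot":[0,0,0],"gripper":0.03}]}}

```text
time: 25.9
tool_pos: [0.4445, -0.0126, 0.0113]
tcp_rot: [1.988, -2.43, -0.004]
wrist_force: [-5.7, 0.8, 4.3]
width: 0.351
```

Emit:
{"op": "arm_command", "data": {"rows": [{"xyz":[0,-0.001,0],"delta_rot":[0,0,0],"gripper":0.03},{"xyz":[0,0,0],"delta_rot":[0,0,0],"gripper":0.03}]}}

```text
time: 26.1
tool_pos: [0.4445, -0.0126, 0.0111]
tcp_rot: [1.987, -2.429, -0.006]
wrist_force: [-7.3, 0.1, 5.9]
width: 0.351
```

Emit:
{"op": "arm_command", "data": {"rows": [{"xyz":[0,0.02,0],"delta_rot":[0,0,0],"gripper":0.03},{"xyz":[0,0,-0.04],"delta_rot":[0,0,0],"gripper":0.03},{"xyz":[0,0,-0.04],"delta_rot":[0,0,0],"gripper":0.05},{"xyz":[0.04,0,-0.02],"delta_rot":[0,0,0],"gripper":0.06},{"xyz":[0.04,0,0],"delta_rot":[0,0,0],"gripper":0.06}]}}

```text
time: 26.6
tool_pos: [0.416, -0.0888, 0.1164]
tcp_rot: [-1.99, 2.423, -0.014]
wrist_force: [1.9, 0.6, -1.1]
width: 0.708
```

Emit:
{"op": "arm_command", "data": {"rows": [{"xyz":[0,0,0],"delta_rot":[0,0,-0.143],"gripper":0.06},{"xyz":[0,0,0],"delta_rot":[0,0,-0.143],"gripper":0.06},{"xyz":[0,0,0],"delta_rot":[0,0,-0.143],"gripper":0.06},{"xyz":[0,0,0],"delta_rot":[0,0,-0.143],"gripper":0.06},{"xyz":[0,0,0],"delta_rot":[0,0,-0.143],"gripper":0.06},{"xyz":[0,0,0],"delta_rot":[0,0,-0.143],"gripper":0.06},{"xyz":[0,0,0],"delta_rot":[0,0,-0.143],"gripper":0.06},{"xyz":[0,0,0],"delta_rot":[0,0,-0.143],"gripper":0.06},{"xyz":[0,0,0],"delta_rot":[0,0,-0.143],"gripper":0.06},{"xyz":[0,0,0],"delta_rot":[0,0,-0.143],"gripper":0.06},{"xyz":[0,0,0],"delta_rot":[0,0,-0.143],"gripper":0.06},{"xyz":[0,0,0],"delta_rot":[0,0,0],"gripper":0.06}]}}

```text
time: 27.8
tool_pos: [0.4124, -0.0878, 0.112]
tcp_rot: [3.126, -0.308, 0.003]
wrist_force: [0.3, 0.3, 0.7]
width: 0.702
```

```bash
python3 - <<'E'
from h import *
goc(-60,-148,11,0)
c=read_camera("wrist"); save(c,"w18.png")
c=read_camera("side"); save(c,"d18.png",(260,150,420,290),4)
c=read_camera("scene"); save(c,"s18.png",(230,170,390,310),4)
E
```

```text
now corner [-148.9 -156.1] yaw 0.1
tcp [412.4 -87.8 112. ] yaw -11.3 rv [ 3.126e+00 -3.080e-01  3.000e-03] shift [ 0.0887 -0.0079  0.1012] turnz 0.002 q6 -0.07 F [0.3 0.3 0.7] w 59.7 t 27.8
```

View pics/s18.png

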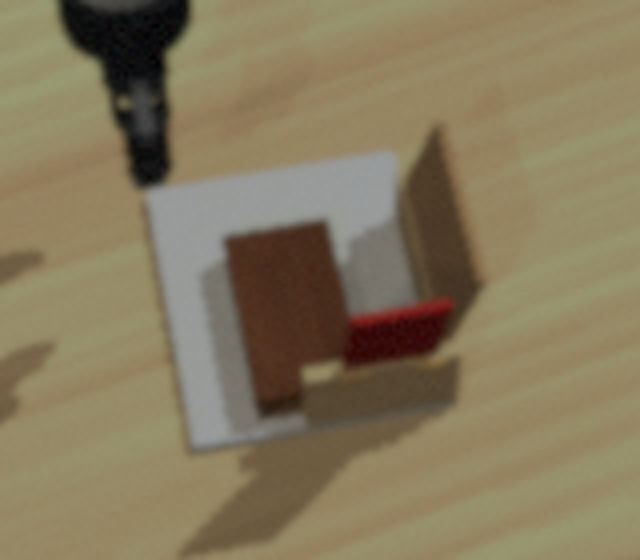

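View pics/d18.png

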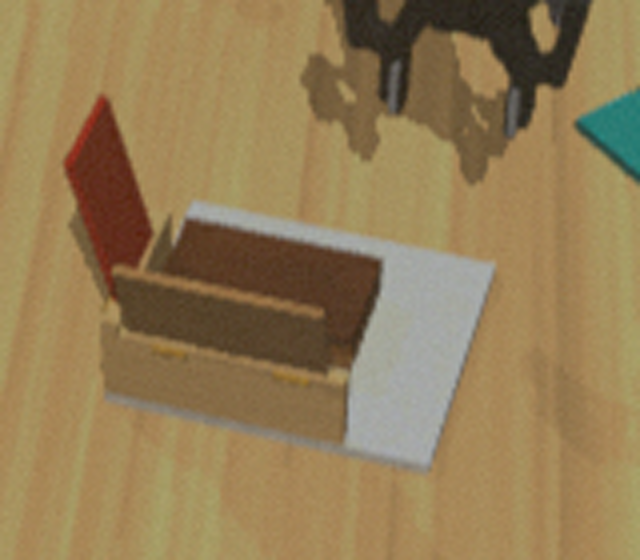

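Emit:
{"op": "arm_command", "data": {"rows": [{"xyz":[0.045,-0.003,0],"delta_rot":[0,0,0],"gripper":0.06},{"xyz":[0.044,-0.003,0],"delta_rot":[0,0,0],"gripper":0.06},{"xyz":[0,0,0.04],"delta_rot":[0,0,0],"gripper":0.06},{"xyz":[0,0,0.04],"delta_rot":[0,0,0],"gripper":0.06},{"xyz":[0,0,0.015],"delta_rot":[0,0,0],"gripper":0.06},{"xyz":[0,0,0],"delta_rot":[0,0,0],"gripper":0.06},{"xyz":[0,0,0],"delta_rot":[0,0,0],"gripper":0.06}]}}

```text
time: 28.65
tool_pos: [0.5004, -0.0991, 0.0168]
tcp_rot: [3.126, -0.311, -0.0]
wrist_force: [0.5, 0.5, 0.1]
width: 0.7
```

```bash
python3 - <<'E'
from h import *
goc(-60,-127,5,0)
E
```

```text
now corner [ -60.4 -149.8] yaw 0.0
tcp [500.4 -99.1  16.8] yaw -11.4 rv [ 3.126 -0.311 -0.   ] shift [ 0.0004 -0.0228  0.0118] turnz 0.001 q6 -0.05 F [0.5 0.5 0.1] w 59.5 t 28.65
```

Emit:
{"op": "arm_command", "data": {"rows": [{"xyz":[0,0,0.006],"delta_rot":[0,0,0],"gripper":0.06},{"xyz":[0,0,0.005],"delta_rot":[0,0,0],"gripper":0.06},{"xyz":[0,0,0],"delta_rot":[0,0,0],"gripper":0.06},{"xyz":[0,-0.006,0],"delta_rot":[0,0,0],"gripper":0.06},{"xyz":[0,-0.006,0],"delta_rot":[0,0,0],"gripper":0.06},{"xyz":[0,-0.006,0],"delta_rot":[0,0,0],"gripper":0.06},{"xyz":[0,-0.004,0],"delta_rot":[0,0,0],"gripper":0.06},{"xyz":[0,-0.004,0],"delta_rot":[0,0,0],"gripper":0.06},{"xyz":[0,-0.004,0],"delta_rot":[0,0,0],"gripper":0.06},{"xyz":[0,0,0],"delta_rot":[0,0,0],"gripper":0.06}]}}

```text
time: 29.65
tool_pos: [0.5061, -0.0691, 0.0057]
tcp_rot: [-3.126, 0.308, -0.0]
wrist_force: [0.6, -0.1, -0.4]
width: 0.703
```

```bash
python3 - <<'E'
from h import *
goc(-60,-80,5,0)
c=read_camera("wrist"); save(c,"w19.png")
c=read_camera("scene"); save(c,"s19.png",(230,170,390,310),4)
E
```

```text
now corner [ -60.7 -119.3] yaw 0.1
tcp [506.1 -69.1   5.7] yaw -11.3 rv [-3.126  0.308 -0.   ] shift [ 0.0008 -0.0393  0.0007] turnz 0.002 q6 0.01 F [ 0.6 -0.1 -0.4] w 59.7 t 29.65
```

View pics/w19.png

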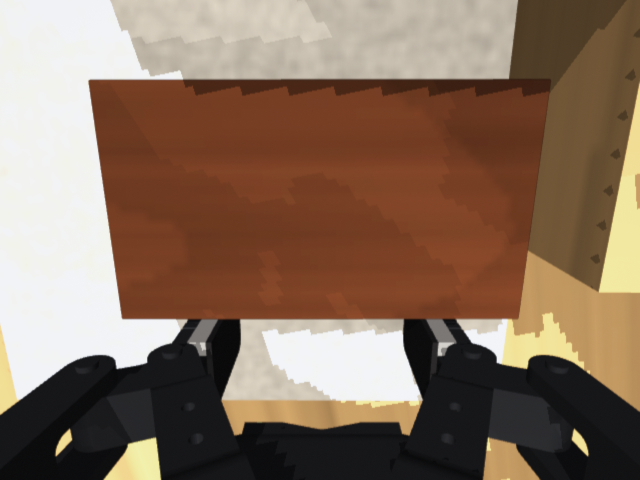

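View pics/s19.png

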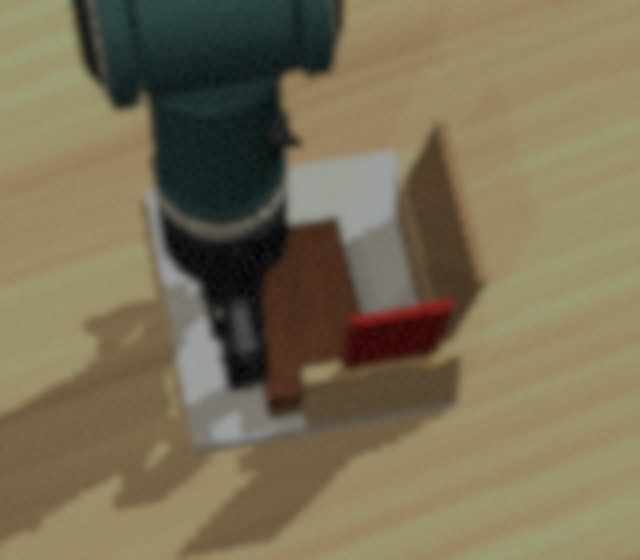

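Emit:
{"op": "arm_command", "data": {"rows": [{"xyz":[0,0.004,0],"delta_rot":[0,0,0],"gripper":0.06},{"xyz":[-0.004,0,-0.003],"delta_rot":[0,0,0],"gripper":0.045},{"xyz":[0,0,0],"delta_rot":[0,0,0],"gripper":0.045},{"xyz":[0,-0.004,0],"delta_rot":[0,0,0],"gripper":0.045},{"xyz":[0,-0.004,0],"delta_rot":[0,0,0],"gripper":0.045},{"xyz":[0,-0.004,0],"delta_rot":[0,0,0],"gripper":0.045},{"xyz":[0,-0.004,0],"delta_rot":[0,0,0],"gripper":0.045},{"xyz":[0,-0.004,0],"delta_rot":[0,0,0],"gripper":0.045},{"xyz":[0,-0.004,0],"delta_rot":[0,0,0],"gripper":0.045},{"xyz":[0,-0.004,0],"delta_rot":[0,0,0],"gripper":0.045},{"xyz":[0,-0.004,0],"delta_rot":[0,0,0],"gripper":0.045},{"xyz":[0,0,0],"delta_rot":[0,0,0],"gripper":0.045}]}}

```text
time: 30.95
tool_pos: [0.5077, -0.0407, 0.0086]
tcp_rot: [-3.126, 0.308, -0.0]
wrist_force: [0.7, 0.5, 0.8]
width: 0.527
```

```bash
python3 - <<'E'
from h import *
goc(-64,-80,8,0)
c=read_camera("wrist"); save(c,"w20.png")
E
```

```text
now corner [-64.8 -91.1] yaw 0.1
tcp [507.7 -40.7   8.6] yaw -11.3 rv [-3.126  0.308 -0.   ] shift [ 0.0008 -0.0111  0.0006] turnz 0.002 q6 0.07 F [0.7 0.5 0.8] w 44.8 t 30.95
```

View pics/w20.png

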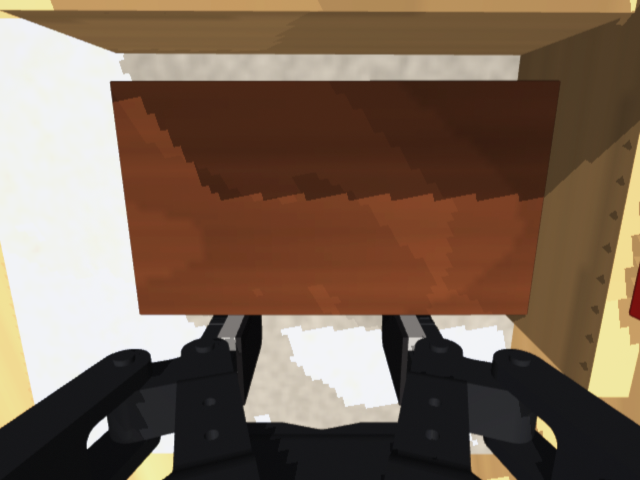

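Emit:
{"op": "arm_command", "data": {"rows": [{"xyz":[0,-0.003,0],"delta_rot":[0,0,0],"gripper":0.045},{"xyz":[0,-0.003,0],"delta_rot":[0,0,0],"gripper":0.045},{"xyz":[0,-0.002,0],"delta_rot":[0,0,0],"gripper":0.045},{"xyz":[0,-0.001,0],"delta_rot":[0,0,0],"gripper":0.045},{"xyz":[0,0,0],"delta_rot":[0,0,0],"gripper":0.045}]}}

```text
time: 31.5
tool_pos: [0.5093, -0.0323, 0.0087]
tcp_rot: [-3.126, 0.309, 0.0]
wrist_force: [-0.2, 0.3, -0.4]
width: 0.525
```

Emit:
{"op": "arm_command", "data": {"rows": [{"xyz":[0,-0.001,0],"delta_rot":[0,0,0],"gripper":0.045},{"xyz":[0,-0.001,0],"delta_rot":[0,0,0],"gripper":0.045},{"xyz":[0,0,0],"delta_rot":[0,0,0],"gripper":0.045}]}}

```text
time: 31.8
tool_pos: [0.5097, -0.0305, 0.0087]
tcp_rot: [-3.126, 0.309, -0.0]
wrist_force: [0.5, 0.1, 0.6]
width: 0.529
```

Emit:
{"op": "arm_command", "data": {"rows": [{"xyz":[0,-0.001,0],"delta_rot":[0,0,0],"gripper":0.045},{"xyz":[0,0,0],"delta_rot":[0,0,0],"gripper":0.045}]}}

```text
time: 32.0
tool_pos: [0.5096, -0.03, 0.0087]
tcp_rot: [3.126, -0.309, -0.001]
wrist_force: [-1.8, -3.3, 0.5]
width: 0.526
```

Emit:
{"op": "arm_command", "data": {"rows": [{"xyz":[0,-0.001,0],"delta_rot":[0,0,0],"gripper":0.045},{"xyz":[0,0,0],"delta_rot":[0,0,0],"gripper":0.045}]}}

```text
time: 32.2
tool_pos: [0.5096, -0.0299, 0.0087]
tcp_rot: [3.124, -0.308, -0.001]
wrist_force: [-2.3, -7.5, 2.6]
width: 0.527
```

Emit:
{"op": "arm_command", "data": {"rows": [{"xyz":[0,-0.001,0],"delta_rot":[0,0,0],"gripper":0.045},{"xyz":[0,0,0],"delta_rot":[0,0,0],"gripper":0.045}]}}

```text
time: 32.4
tool_pos: [0.5096, -0.0299, 0.0087]
tcp_rot: [3.123, -0.308, -0.002]
wrist_force: [-3.2, -11.4, 1.7]
width: 0.526
```

```bash
python3 - <<'E'
from h import *
goc(-64,-80,8,0)
c=read_camera("wrist"); save(c,"w21.png")
for r in plane_rect(c,colmask(c,.031,.040),0.035): print(incase(r[2]))
E
```

```text
now corner [-65.1 -80.1] yaw 0.2
tcp [509.6 -29.9   8.7] yaw -11.2 rv [ 3.123e+00 -3.080e-01 -2.000e-03] shift [ 0.0011 -0.0001  0.0007] turnz 0.003 q6 0.09 F [ -3.2 -11.4   1.7] w 44.7 t 32.4
[340. 196.] 102236 (522.4, 7.7, 122.9, 80.0, -11.6) [73. 39. 23.]
[-59.9 -40.7  -0.2]
```

View pics/w21.png

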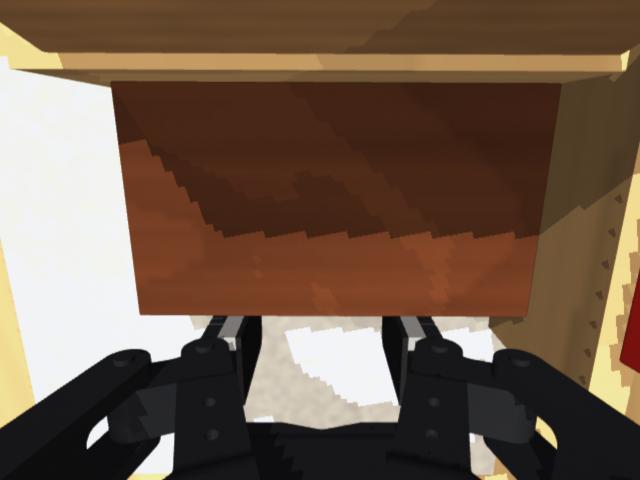

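Emit:
{"op": "arm_command", "data": {"rows": [{"xyz":[0,0.015,0],"delta_rot":[0,0,0],"gripper":0.045},{"xyz":[0,0.01,-0.03],"delta_rot":[0,0,0],"gripper":0.03},{"xyz":[-0.02,0,-0.04],"delta_rot":[0,0,0],"gripper":0.02},{"xyz":[-0.035,0,-0.03],"delta_rot":[0,0,0],"gripper":0.02},{"xyz":[-0.045,0,-0.02],"delta_rot":[0,0,0],"gripper":0.02},{"xyz":[0,0,0],"delta_rot":[0,0,0],"gripper":0.02}]}}

```text
time: 33.05
tool_pos: [0.4049, -0.032, 0.1314]
tcp_rot: [-3.126, 0.309, -0.006]
wrist_force: [0.2, -1.1, 0.1]
width: 0.237
```

Emit:
{"op": "arm_command", "data": {"rows": [{"xyz":[0,0,0],"delta_rot":[0,0,0.143],"gripper":0.02},{"xyz":[0,0,0],"delta_rot":[0,0,0.143],"gripper":0.02},{"xyz":[0,0,0],"delta_rot":[0,0,0.143],"gripper":0.02},{"xyz":[0,0,0],"delta_rot":[0,0,0.143],"gripper":0.02},{"xyz":[0,0,0],"delta_rot":[0,0,0.143],"gripper":0.02},{"xyz":[0,0,0],"delta_rot":[0,0,0.143],"gripper":0.02},{"xyz":[0,0,0],"delta_rot":[0,0,0.143],"gripper":0.02},{"xyz":[0,0,0],"delta_rot":[0,0,0.143],"gripper":0.02},{"xyz":[0,0,0],"delta_rot":[0,0,0.143],"gripper":0.02},{"xyz":[0,0,0],"delta_rot":[0,0,0.143],"gripper":0.02},{"xyz":[0,0,0],"delta_rot":[0,0,0.143],"gripper":0.02},{"xyz":[0,0,0],"delta_rot":[0,0,0],"gripper":0.02}]}}

```text
time: 34.25
tool_pos: [0.4076, -0.0326, 0.1282]
tcp_rot: [-1.989, 2.432, 0.001]
wrist_force: [-0.5, -0.1, -0.6]
width: 0.236
```

```bash
python3 - <<'E'
from h import *
goc(-155,-48,13,-90)
c=read_camera("wrist"); save(c,"w22.png")
for r in plane_rect(c,colmask(c,.031,.040),0.035): print(incase(r[2]))
c=read_camera("side"); save(c,"d22.png",(260,150,420,290),4)
E
```

```text
now corner [-164.5 -103. ] yaw -90.0
tcp [407.6 -32.6 128.2] yaw -101.4 rv [-1.989e+00  2.432e+00  1.000e-03] shift [-0.0549 -0.0095  0.1152] turnz -0.001 q6 1.63 F [-0.5 -0.1 -0.6] w 20.0 t 34.25
[194.  85.] 22563 (501.6, 18.4, 97.1, 70.7, -11.4) [57. 29. 17.]
[-82.4 -34.4   0. ]
```

View pics/w22.png

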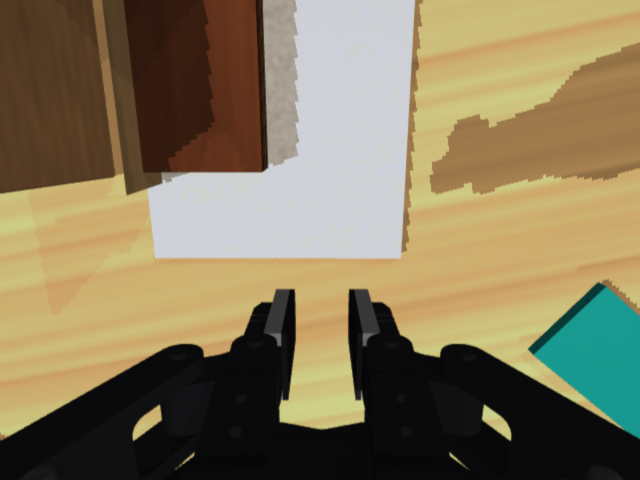

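View pics/d22.png

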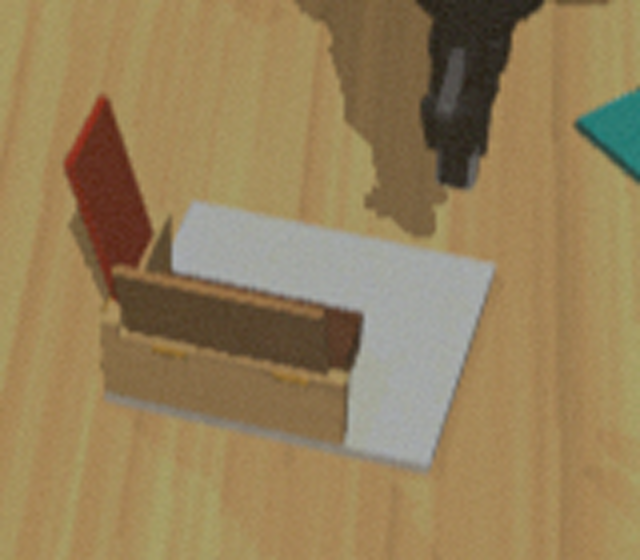

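```bash
cat >> h.py <<'E'
def px2c(c,uv,z):
    K=c["intrinsics"];T=np.linalg.inv(c["camera_from_world"])
    d=T[:3,:3]@np.array([(uv[0]-K[0,2])/K[0,0],-(uv[1]-K[1,2])/K[1,1],-1]); o=T[:3,3]
    P=(o+d*(z-o[2])/d[2])*1000; return incase((P[0],P[1],0,0,0))[:2]
E
python3 - <<'E'
from h import *
c=read_camera("wrist")
for uv,z in [((144,172),.035),((264,172),.035),((266,172),.008),((155,258),.008),((402,258),.008),((268,160),.010)]: print(uv,z,px2c(c,uv,z))
save(c,"w23.png",(110,90,310,200),4)
E
```

```text
(144, 172) 0.035 [-121.8   -1.9]
(264, 172) 0.035 [-121.6  -70.2]
(266, 172) 0.008 [-124.4  -67.7]
(155, 258) 0.008 [-181.7    8.7]
(402, 258) 0.008 [-181.3 -157. ]
(268, 160) 0.01 [-116.7  -69.5]
```

View pics/w23.png

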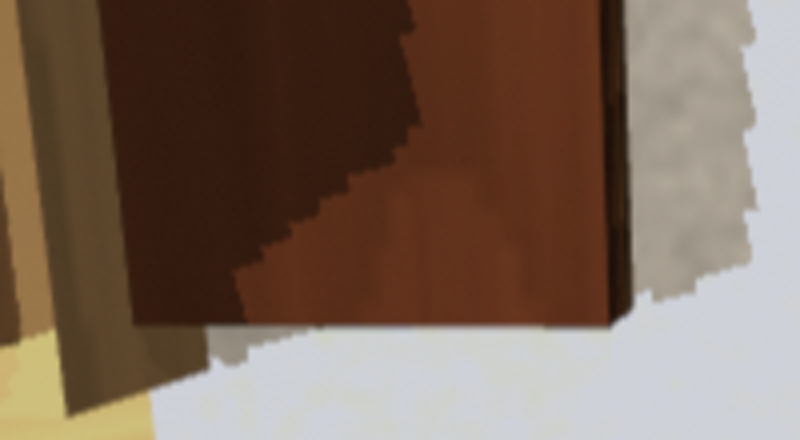

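Emit:
{"op": "arm_command", "data": {"rows": [{"xyz":[0,0,-0.04],"delta_rot":[0,0,-0.143],"gripper":0.0},{"xyz":[0,0,-0.04],"delta_rot":[0,0,-0.143],"gripper":0.0},{"xyz":[0,0,0],"delta_rot":[0,0,-0.143],"gripper":0.0},{"xyz":[0,0,0],"delta_rot":[0,0,-0.143],"gripper":0.0},{"xyz":[0,0,0],"delta_rot":[0,0,-0.143],"gripper":0.0},{"xyz":[0,0,0],"delta_rot":[0,0,-0.143],"gripper":0.0},{"xyz":[0,0,0],"delta_rot":[0,0,-0.143],"gripper":0.0},{"xyz":[0,0,0],"delta_rot":[0,0,-0.143],"gripper":0.0},{"xyz":[0,0,0],"delta_rot":[0,0,-0.143],"gripper":0.0},{"xyz":[0,0,0],"delta_rot":[0,0,-0.143],"gripper":0.0},{"xyz":[0,0,0],"delta_rot":[0,0,-0.143],"gripper":0.0},{"xyz":[0,0,0],"delta_rot":[0,0,0],"gripper":0.0}]}}

```text
time: 35.6
tool_pos: [0.4074, -0.0326, 0.2086]
tcp_rot: [-3.127, 0.305, -0.0]
wrist_force: [-0.9, 0.1, -0.2]
width: 0.001
```

```bash
python3 - <<'E'
from h import *
goc(-62,62,105,0)
c=read_camera("wrist"); W=cloud(c); save(c,"w24.png")
a=np.radians(CY)
d=W[...,:2]*1000-C0; X=d@[np.cos(a),np.sin(a)]; Y=d@[-np.sin(a),np.cos(a)]; Z=W[...,2]*1000-8
for lo in range(60,130,10):
    m=(X>-110)&(X<-15)&(Y>-20)&(Y<50)&(Z>lo)&(Z<lo+10)
    print(lo,m.sum(),np.median(Y[m]) if m.any() else None)
s=read_camera("side");W=cloud(s);d=W[...,:2]*1000-C0; X=d@[np.cos(a),np.sin(a)]; Y=d@[-np.sin(a),np.cos(a)]; Z=W[...,2]*1000-8
for lo in range(60,170,10):
    m=(X>-110)&(X<-15)&(Y>-20)&(Y<50)&(Z>lo)&(Z<lo+10)
    m2=(X>-10)&(X<60)&(Y>-62)&(Y<-4)&(Z>lo)&(Z<lo+10)
    print(lo,"left",m.sum(),np.median(Y[m]) if m.any() else None,"far",m2.sum(),np.median(X[m2]) if m2.any() else None)
E
```

```text
now corner [-164.7 -103. ] yaw 0.2
tcp [407.4 -32.6 208.6] yaw -11.2 rv [-3.127  0.305 -0.   ] shift [ 0.1034 -0.1645  0.1036] turnz 0.004 q6 0.05 F [-0.9  0.1 -0.2] w 0.1 t 35.6
60 1147 3.9527596353017023
70 1288 6.934112287560447
80 1455 9.839490172530743
90 1699 12.751850907944672
100 1933 15.721703937333563
110 3902 19.950880133419
120 0 None
60 left 83 9.63714621857535 far 28 0.11716799488945769
70 left 98 12.32788602853507 far 43 2.373083800883082
80 left 84 15.108728257174725 far 56 4.989441943996617
90 left 92 18.207242941305726 far 55 7.31273225875394
100 left 95 21.15464660041302 far 54 9.941224245876295
110 left 163 22.571186041554217 far 64 12.346190195542977
120 left 8 23.6246346063362 far 51 15.099170555434439
130 left 0 None far 64 17.51799500307888
140 left 0 None far 59 20.005334188755803
150 left 0 None far 81 23.57261342213717
160 left 0 None far 7 23.23148918499321
```

Emit:
{"op": "arm_command", "data": {"rows": [{"xyz":[0.026,-0.041,0],"delta_rot":[0,0,0],"gripper":0.0},{"xyz":[0.026,-0.041,0],"delta_rot":[0,0,0],"gripper":0.0},{"xyz":[0.026,-0.041,0],"delta_rot":[0,0,0],"gripper":0.0},{"xyz":[0.026,-0.041,0],"delta_rot":[0,0,0],"gripper":0.0},{"xyz":[0,0,0],"delta_rot":[0,0,0],"gripper":0.0},{"xyz":[0,0,0.03],"delta_rot":[0,0,0],"gripper":0.0},{"xyz":[0,0,0.04],"delta_rot":[0,0,0],"gripper":0.0},{"xyz":[0,0,0.03],"delta_rot":[0,0,0],"gripper":0.0},{"xyz":[0,0,0],"delta_rot":[0,0,0],"gripper":0.0},{"xyz":[0,0,0],"delta_rot":[0,0,0],"gripper":0.0}]}}

```text
time: 36.7
tool_pos: [0.5408, 0.1074, 0.1086]
tcp_rot: [3.126, -0.311, -0.002]
wrist_force: [0.3, 0.1, 0.6]
width: -0.003
```

```bash
python3 - <<'E'
from h import *
goc(-62,35,105,0)
c=read_camera("side"); save(c,"d25.png",(240,130,420,290),4)
E
```

```text
now corner [-61.6  60.6] yaw 0.0
tcp [540.8 107.4 108.6] yaw -11.4 rv [ 3.126e+00 -3.110e-01 -2.000e-03] shift [-0.0004  0.0256  0.0036] turnz 0.001 q6 0.35 F [0.3 0.1 0.6] w -0.2 t 36.7
```

View pics/d25.png

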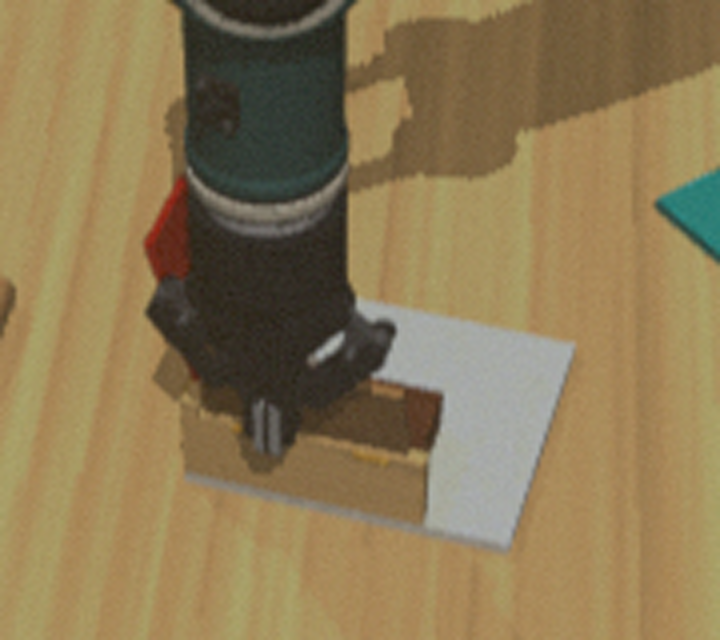

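Emit:
{"op": "arm_command", "data": {"rows": [{"xyz":[0,0.01,0.003],"delta_rot":[0,0,0],"gripper":0.0},{"xyz":[0,0.01,0],"delta_rot":[0,0,0],"gripper":0.0},{"xyz":[0,0.006,0],"delta_rot":[0,0,0],"gripper":0.0},{"xyz":[0,0.006,0],"delta_rot":[0,0,0],"gripper":0.0},{"xyz":[0,0.006,0],"delta_rot":[0,0,0],"gripper":0.0},{"xyz":[0,0.006,0],"delta_rot":[0,0,0],"gripper":0.0},{"xyz":[0,0,0],"delta_rot":[0,0,0],"gripper":0.0}]}}

```text
time: 37.45
tool_pos: [0.5325, 0.0639, 0.1057]
tcp_rot: [3.126, -0.31, -0.0]
wrist_force: [-0.8, 0.5, -0.4]
width: 0.0
```

Emit:
{"op": "arm_command", "data": {"rows": [{"xyz":[0,0.006,0],"delta_rot":[0,0,0],"gripper":0.0},{"xyz":[0,0.006,0],"delta_rot":[0,0,0],"gripper":0.0},{"xyz":[0,0.006,0],"delta_rot":[0,0,0],"gripper":0.0},{"xyz":[0,0.006,0],"delta_rot":[0,0,0],"gripper":0.0},{"xyz":[0,0,0],"delta_rot":[0,0,0],"gripper":0.0}]}}

```text
time: 37.95
tool_pos: [0.5277, 0.0402, 0.1056]
tcp_rot: [3.126, -0.31, -0.001]
wrist_force: [-0.1, 0.5, 0.4]
width: -0.005
```

```bash
python3 - <<'E'
from h import *
goc(-62,-18,105,0)
c=read_camera("side"); save(c,"d26.png",(240,130,420,290),4)
c=read_camera("scene"); save(c,"s26.png",(230,170,390,310),4)
E
```

```text
now corner [-61.1  -7.8] yaw 0.1
tcp [527.7  40.2 105.6] yaw -11.3 rv [ 3.126e+00 -3.100e-01 -1.000e-03] shift [-0.0009  0.0102  0.0006] turnz 0.001 q6 0.23 F [-0.1  0.5  0.4] w -0.4 t 37.95
```

View pics/s26.png

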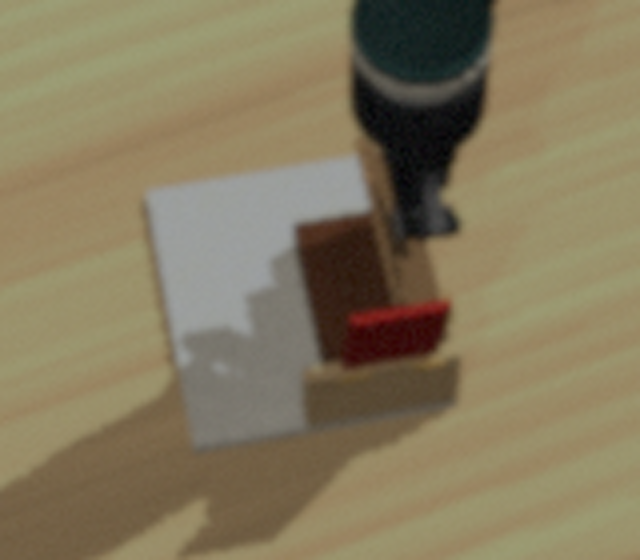

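View pics/d26.png

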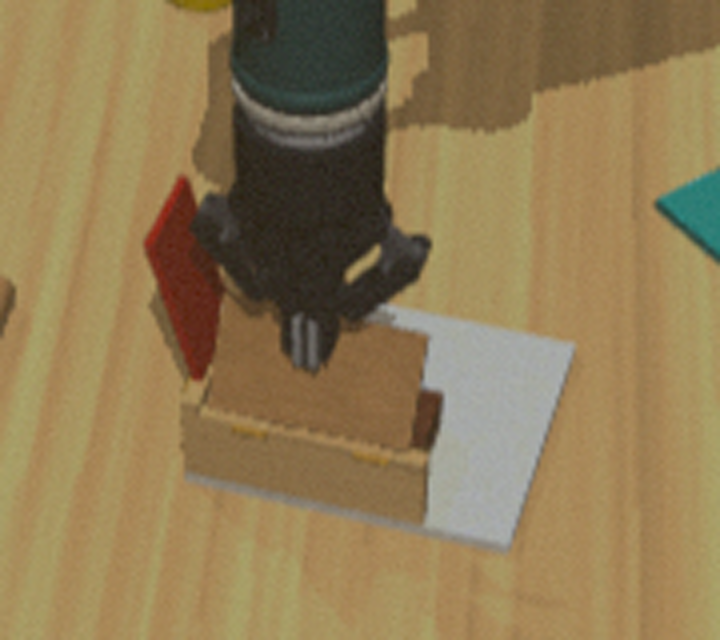

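Emit:
{"op": "arm_command", "data": {"rows": [{"xyz":[-0.002,0.005,0],"delta_rot":[0,0,0],"gripper":0.0},{"xyz":[-0.002,0.005,0],"delta_rot":[0,0,0],"gripper":0.0},{"xyz":[0,0.004,0.004],"delta_rot":[0,0,0],"gripper":0.0},{"xyz":[0,0.003,0.005],"delta_rot":[0,0,0],"gripper":0.0},{"xyz":[0,0.003,0.005],"delta_rot":[0,0,0],"gripper":0.0},{"xyz":[0,0.002,0.006],"delta_rot":[0,0,0],"gripper":0.0},{"xyz":[0,0.001,0.006],"delta_rot":[0,0,0],"gripper":0.0},{"xyz":[0,0,0],"delta_rot":[0,0,0],"gripper":0.0}]}}

```text
time: 38.85
tool_pos: [0.5186, 0.0193, 0.0782]
tcp_rot: [3.126, -0.309, -0.004]
wrist_force: [-0.6, -0.4, -0.1]
width: 0.002
```

```bash
python3 - <<'E'
from h import *
goc(-66,-33,64,0)
c=read_camera("side"); save(c,"d27.png",(240,130,420,290),4)
E
```

```text
now corner [-65.9 -30.2] yaw 0.1
tcp [518.6  19.3  78.2] yaw -11.3 rv [ 3.126 -0.309 -0.004] shift [-0.      0.0028  0.0142] turnz 0.002 q6 0.19 F [-0.6 -0.4 -0.1] w 0.2 t 38.85
```

View pics/d27.png

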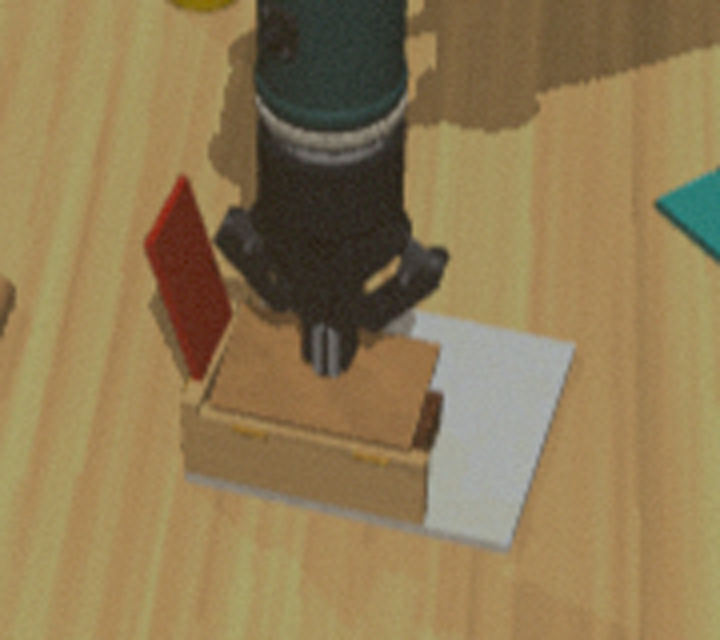

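Emit:
{"op": "arm_command", "data": {"rows": [{"xyz":[0,0.002,0.004],"delta_rot":[0,0,0],"gripper":0.0},{"xyz":[0,0.002,0.004],"delta_rot":[0,0,0],"gripper":0.0},{"xyz":[0,0,0.003],"delta_rot":[0,0,0],"gripper":0.0},{"xyz":[0,0,0.002],"delta_rot":[0,0,0],"gripper":0.0},{"xyz":[0,0,0],"delta_rot":[0,0,0],"gripper":0.0}]}}

```text
time: 39.4
tool_pos: [0.5186, 0.0155, 0.0663]
tcp_rot: [3.126, -0.309, -0.001]
wrist_force: [-0.4, 0.4, 0.9]
width: -0.002
```

Emit:
{"op": "arm_command", "data": {"rows": [{"xyz":[0,0,0.001],"delta_rot":[0,0,0],"gripper":0.0},{"xyz":[0,0,0],"delta_rot":[0,0,0],"gripper":0.0}]}}

```text
time: 39.6
tool_pos: [0.5188, 0.0155, 0.0656]
tcp_rot: [3.126, -0.309, -0.0]
wrist_force: [-0.5, 0.6, -0.7]
width: 0.002
```

Emit:
{"op": "arm_command", "data": {"rows": [{"xyz":[0,0,0.001],"delta_rot":[0,0,0],"gripper":0.0},{"xyz":[0,0,0],"delta_rot":[0,0,0],"gripper":0.0}]}}

```text
time: 39.8
tool_pos: [0.5188, 0.0155, 0.0646]
tcp_rot: [3.126, -0.309, -0.0]
wrist_force: [0.6, -1.1, -0.0]
width: 0.003
```

Emit:
{"op": "arm_command", "data": {"rows": [{"xyz":[0,0,0.001],"delta_rot":[0,0,0],"gripper":0.0},{"xyz":[0,0,0],"delta_rot":[0,0,0],"gripper":0.0}]}}

```text
time: 40.0
tool_pos: [0.5189, 0.0155, 0.064]
tcp_rot: [-3.126, 0.309, -0.0]
wrist_force: [-0.6, 0.5, 4.1]
width: 0.004
```

Emit:
{"op": "arm_command", "data": {"rows": [{"xyz":[0,0,0.001],"delta_rot":[0,0,0],"gripper":0.0},{"xyz":[0,0,0],"delta_rot":[0,0,0],"gripper":0.0}]}}

```text
time: 40.2
tool_pos: [0.519, 0.0155, 0.0639]
tcp_rot: [3.126, -0.309, -0.0]
wrist_force: [-4.5, 0.3, 10.6]
width: 0.002
```

```bash
python3 - <<'E'
from h import *
goc(-66,-33,64,0)
E
```

```text
now corner [-64.8 -33.8] yaw 0.1
tcp [519.   15.5  63.9] yaw -11.3 rv [ 3.126 -0.309 -0.   ] shift [-0.0012 -0.0008 -0.0001] turnz 0.002 q6 0.18 F [-4.5  0.3 10.6] w 0.2 t 40.2
```

Emit:
{"op": "arm_command", "data": {"rows": [{"xyz":[0,0,-0.03],"delta_rot":[0,0,0],"gripper":0.0},{"xyz":[-0.01,0,-0.045],"delta_rot":[0,0,0],"gripper":0.0},{"xyz":[-0.01,0,-0.045],"delta_rot":[0,0,0],"gripper":0.0},{"xyz":[0,0,-0.035],"delta_rot":[0,0,0],"gripper":0.0},{"xyz":[0,0,0],"delta_rot":[0,0,0],"gripper":0.0},{"xyz":[0,0,0],"delta_rot":[0,0,0],"gripper":0.0}]}}

```text
time: 40.8
tool_pos: [0.5, 0.0195, 0.2187]
tcp_rot: [-3.126, 0.309, -0.004]
wrist_force: [-0.9, -0.9, -0.4]
width: 0.003
```

Emit:
{"op": "arm_command", "data": {"rows": [{"xyz":[0,0,0],"delta_rot":[0,0,0.143],"gripper":0.0},{"xyz":[0,0,0],"delta_rot":[0,0,0.143],"gripper":0.0},{"xyz":[0,0,0],"delta_rot":[0,0,0.143],"gripper":0.0},{"xyz":[0,0,0],"delta_rot":[0,0,0.143],"gripper":0.0},{"xyz":[0,0,0],"delta_rot":[0,0,0.143],"gripper":0.0},{"xyz":[0,0,0],"delta_rot":[0,0,0.143],"gripper":0.0},{"xyz":[0,0,0],"delta_rot":[0,0,0.143],"gripper":0.0},{"xyz":[0,0,0],"delta_rot":[0,0,0.143],"gripper":0.0},{"xyz":[0,0,0],"delta_rot":[0,0,0.143],"gripper":0.0},{"xyz":[0,0,0],"delta_rot":[0,0,0.143],"gripper":0.0},{"xyz":[0,0,0],"delta_rot":[0,0,0.143],"gripper":0.0},{"xyz":[0,0,0],"delta_rot":[0,0,0],"gripper":0.0}]}}

```text
time: 42.0
tool_pos: [0.4978, 0.0194, 0.215]
tcp_rot: [1.987, -2.429, -0.005]
wrist_force: [-0.1, -0.1, 0.0]
width: -0.0
```

```bash
python3 - <<'E'
from h import *
goc(72,-33,139,-90)
c=read_camera("wrist"); save(c,"w28.png")
c=read_camera("scene"); save(c,"s28.png",(230,170,390,310),4)
E
```

```text
now corner [-86.3 -34.1] yaw -90.0
tcp [497.8  19.4 215. ] yaw -101.4 rv [ 1.987 -2.429 -0.005] shift [-0.0013 -0.1587  0.0753] turnz -0.001 q6 1.76 F [-0.1 -0.1  0. ] w -0.0 t 42.0
```

View pics/w28.png

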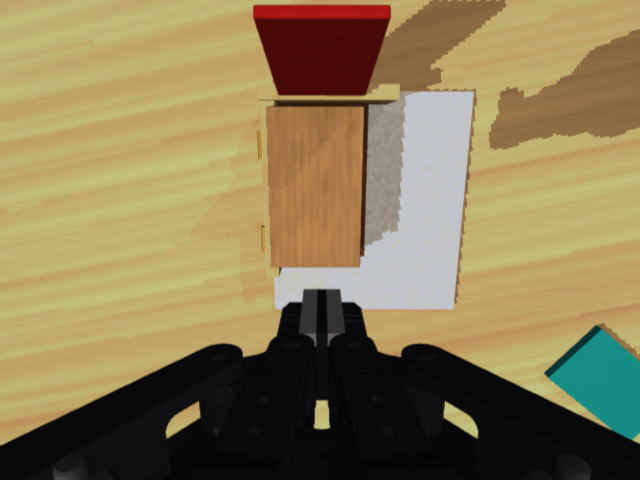

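View pics/s28.png

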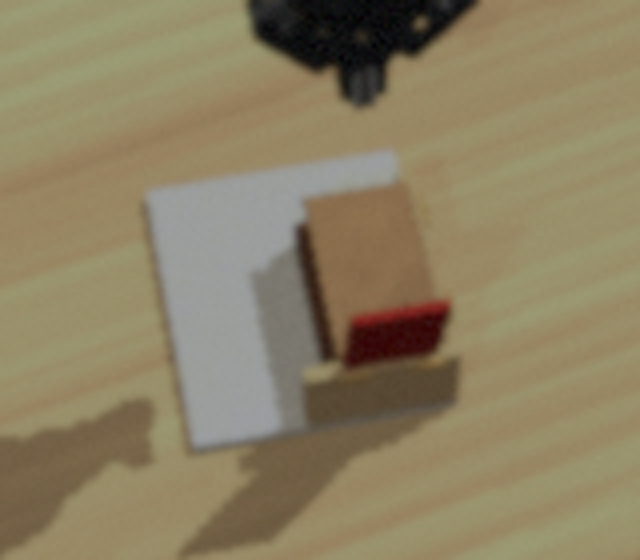

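Emit:
{"op": "arm_command", "data": {"rows": [{"xyz":[0,-0.04,-0.008],"delta_rot":[0,0,0],"gripper":0.0},{"xyz":[0,-0.04,0],"delta_rot":[0,0,0],"gripper":0.0},{"xyz":[0,-0.04,0],"delta_rot":[0,0,0],"gripper":0.0},{"xyz":[0,-0.042,0],"delta_rot":[0,0,0],"gripper":0.0},{"xyz":[0,0,0],"delta_rot":[0,0,0],"gripper":0.0},{"xyz":[0,0,0],"delta_rot":[0,0,0],"gripper":0.0},{"xyz":[0,0,0.03],"delta_rot":[0,0,0],"gripper":0.0},{"xyz":[0,0,0.03],"delta_rot":[0,0,0],"gripper":0.0},{"xyz":[0,0,0.02],"delta_rot":[0,0,0],"gripper":0.0},{"xyz":[0,0,0],"delta_rot":[0,0,0],"gripper":0.0},{"xyz":[0,0,0],"delta_rot":[0,0,0],"gripper":0.0}]}}

```text
time: 43.2
tool_pos: [0.657, -0.0124, 0.1459]
tcp_rot: [1.99, -2.43, -0.001]
wrist_force: [0.5, 0.4, 1.0]
width: -0.002
```

```bash
python3 - <<'E'
from h import *
goc(38,-33,139,-90)
c=read_camera("side"); save(c,"d29.png",(220,100,420,290),4)
E
```

```text
now corner [ 76.  -33.8] yaw -90.0
tcp [657.  -12.4 145.9] yaw -101.4 rv [ 1.99e+00 -2.43e+00 -1.00e-03] shift [-0.0008  0.038   0.007 ] turnz 0.001 q6 1.71 F [0.5 0.4 1. ] w -0.2 t 43.2
```

View pics/d29.png

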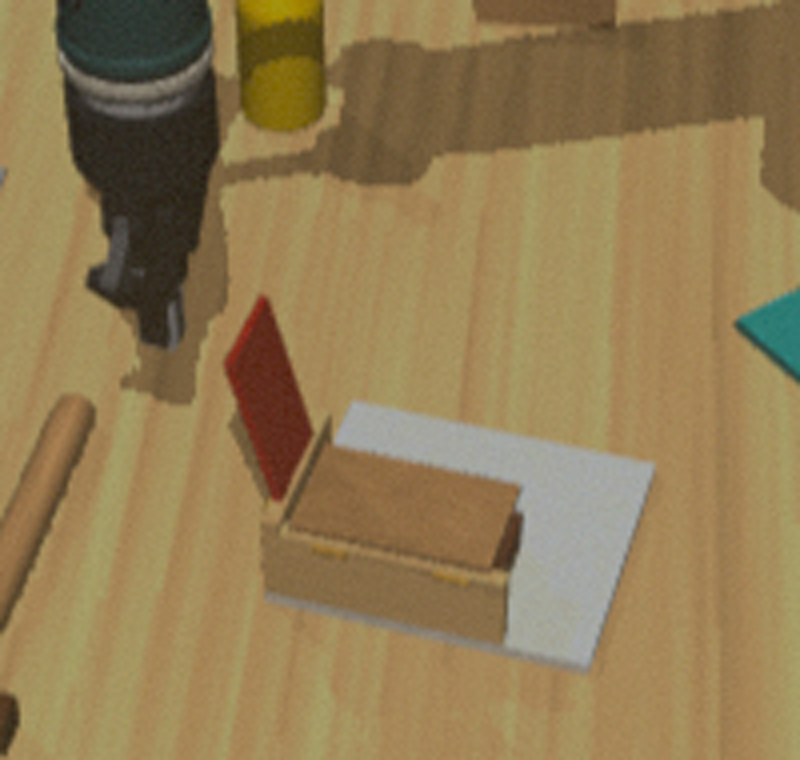

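Emit:
{"op": "arm_command", "data": {"rows": [{"xyz":[0,0.015,0.004],"delta_rot":[0,0,0],"gripper":0.0},{"xyz":[0,0.01,0.003],"delta_rot":[0,0,0],"gripper":0.0},{"xyz":[0,0.008,0],"delta_rot":[0,0,0],"gripper":0.0},{"xyz":[0,0.008,0],"delta_rot":[0,0,0],"gripper":0.0},{"xyz":[0,0.008,0],"delta_rot":[0,0,0],"gripper":0.0},{"xyz":[0,0.008,0],"delta_rot":[0,0,0],"gripper":0.0},{"xyz":[0,0.008,0],"delta_rot":[0,0,0],"gripper":0.0},{"xyz":[0,0.008,0],"delta_rot":[0,0,0],"gripper":0.0},{"xyz":[0,0,0],"delta_rot":[0,0,0],"gripper":0.0}]}}

```text
time: 44.15
tool_pos: [0.585, 0.0021, 0.1384]
tcp_rot: [1.989, -2.43, -0.002]
wrist_force: [0.8, 0.2, -0.4]
width: -0.001
```

```bash
python3 - <<'E'
from h import *
goc(-23,-33,139,-90)
c=read_camera("side"); save(c,"d30.png",(220,100,420,290),4)
E
```

```text
now corner [  2.6 -33.9] yaw -90.0
tcp [585.    2.1 138.4] yaw -101.4 rv [ 1.989e+00 -2.430e+00 -2.000e-03] shift [-0.0009  0.0256 -0.0006] turnz -0.0 q6 1.73 F [ 0.8  0.2 -0.4] w -0.1 t 44.15
```

View pics/d30.png

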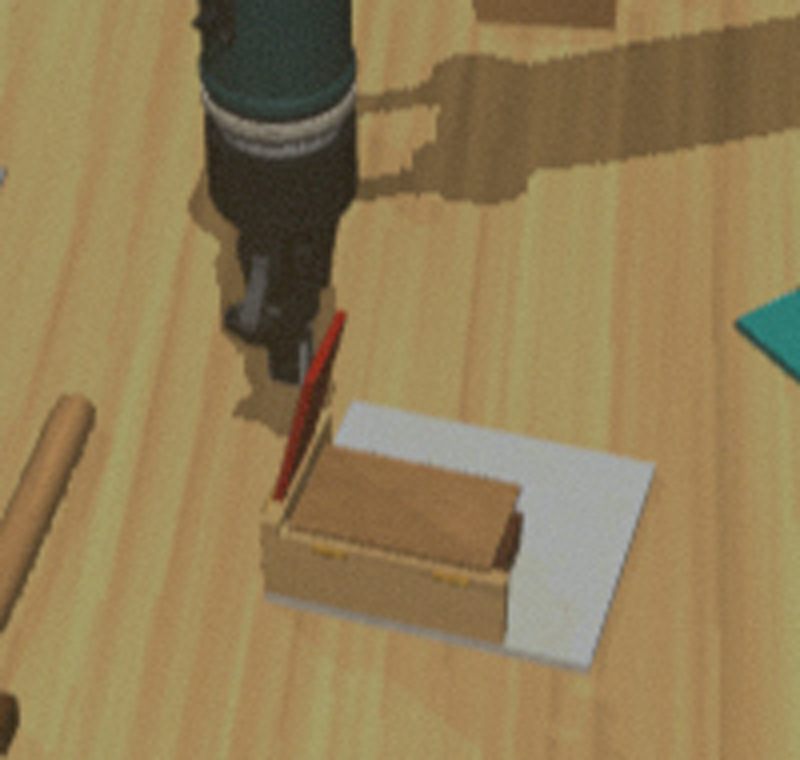

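Emit:
{"op": "arm_command", "data": {"rows": [{"xyz":[0,0.009,0],"delta_rot":[0,0,0],"gripper":0.0},{"xyz":[0,0.009,0],"delta_rot":[0,0,0],"gripper":0.0},{"xyz":[0,0.008,0],"delta_rot":[0,0,0],"gripper":0.0},{"xyz":[0,0.008,0.006],"delta_rot":[0,0,0],"gripper":0.0},{"xyz":[0,0.007,0.006],"delta_rot":[0,0,0],"gripper":0.0},{"xyz":[0,0.006,0.008],"delta_rot":[0,0,0],"gripper":0.0},{"xyz":[0,0.006,0.008],"delta_rot":[0,0,0],"gripper":0.0},{"xyz":[0,0.004,0.009],"delta_rot":[0,0,0],"gripper":0.0},{"xyz":[0,0.004,0.009],"delta_rot":[0,0,0],"gripper":0.0},{"xyz":[0,0,0],"delta_rot":[0,0,0],"gripper":0.0},{"xyz":[0,0,0],"delta_rot":[0,0,0],"gripper":0.0}]}}

```text
time: 45.3
tool_pos: [0.5263, 0.0139, 0.092]
tcp_rot: [1.989, -2.431, -0.001]
wrist_force: [0.4, 0.3, 0.3]
width: -0.0
```

```bash
python3 - <<'E'
from h import *
goc(-61,-33,72,-90)
c=read_camera("side"); save(c,"d31.png",(220,100,420,290),4)
E
```

```text
now corner [-57.3 -34. ] yaw -90.0
tcp [526.3  13.9  92. ] yaw -101.4 rv [ 1.989e+00 -2.431e+00 -1.000e-03] shift [-0.001   0.0036  0.02  ] turnz -0.0 q6 1.75 F [0.4 0.3 0.3] w -0.0 t 45.3
```

View pics/d31.png

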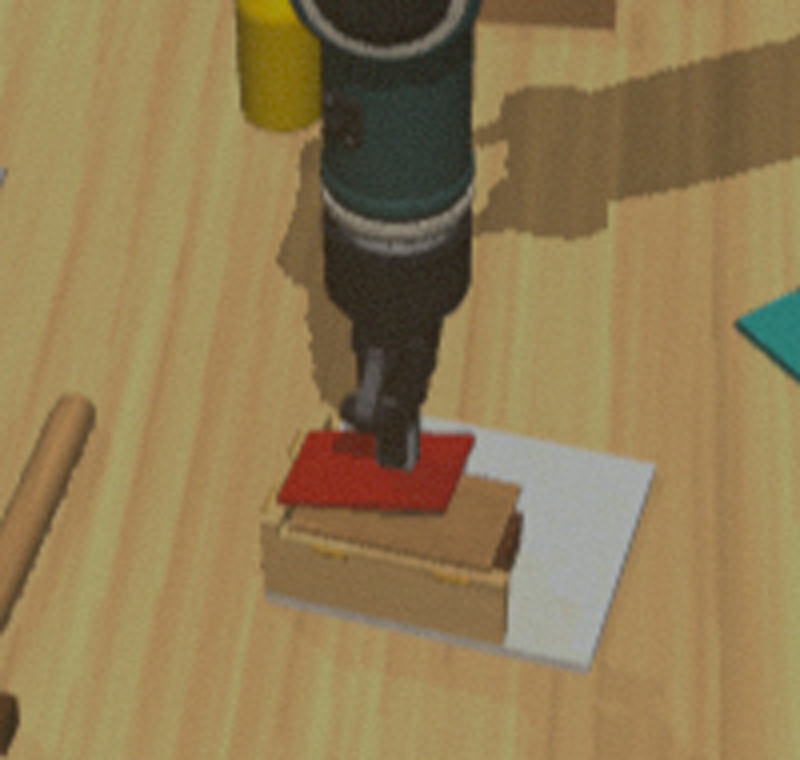

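Emit:
{"op": "arm_command", "data": {"rows": [{"xyz":[0,0.002,0.005],"delta_rot":[0,0,0],"gripper":0.0},{"xyz":[0,0.002,0.005],"delta_rot":[0,0,0],"gripper":0.0},{"xyz":[0,0,0.004],"delta_rot":[0,0,0],"gripper":0.0},{"xyz":[0,0,0.003],"delta_rot":[0,0,0],"gripper":0.0},{"xyz":[0,0,0],"delta_rot":[0,0,0],"gripper":0.0}]}}

```text
time: 45.85
tool_pos: [0.5222, 0.0147, 0.075]
tcp_rot: [1.989, -2.43, -0.001]
wrist_force: [-0.6, 0.3, -0.1]
width: -0.001
```

Emit:
{"op": "arm_command", "data": {"rows": [{"xyz":[0,0,0.0015],"delta_rot":[0,0,0],"gripper":0.0},{"xyz":[0,0,0],"delta_rot":[0,0,0],"gripper":0.0}]}}

```text
time: 46.05
tool_pos: [0.5228, 0.0146, 0.0741]
tcp_rot: [1.99, -2.431, -0.0]
wrist_force: [1.0, -0.6, -0.8]
width: 0.007
```

Emit:
{"op": "arm_command", "data": {"rows": [{"xyz":[0,0,0.001],"delta_rot":[0,0,0],"gripper":0.0},{"xyz":[0,0,0],"delta_rot":[0,0,0],"gripper":0.0}]}}

```text
time: 46.25
tool_pos: [0.5229, 0.0146, 0.0732]
tcp_rot: [-1.989, 2.431, -0.0]
wrist_force: [-0.2, 1.2, 0.5]
width: 0.001
```

Emit:
{"op": "arm_command", "data": {"rows": [{"xyz":[0,0,0.001],"delta_rot":[0,0,0],"gripper":0.0},{"xyz":[0,0,0],"delta_rot":[0,0,0],"gripper":0.0}]}}

```text
time: 46.45
tool_pos: [0.5228, 0.0147, 0.0721]
tcp_rot: [-1.99, 2.431, -0.0]
wrist_force: [-0.1, -0.2, 0.1]
width: -0.001
```

Emit:
{"op": "arm_command", "data": {"rows": [{"xyz":[0,0,0.001],"delta_rot":[0,0,0],"gripper":0.0},{"xyz":[0,0,0],"delta_rot":[0,0,0],"gripper":0.0}]}}

```text
time: 46.65
tool_pos: [0.5229, 0.0146, 0.0719]
tcp_rot: [1.99, -2.431, -0.0]
wrist_force: [-2.0, 0.1, 5.4]
width: -0.0
```

Emit:
{"op": "arm_command", "data": {"rows": [{"xyz":[0,0,0.001],"delta_rot":[0,0,0],"gripper":0.0},{"xyz":[0,0,0],"delta_rot":[0,0,0],"gripper":0.0}]}}

```text
time: 46.85
tool_pos: [0.5229, 0.0147, 0.0718]
tcp_rot: [1.99, -2.431, -0.0]
wrist_force: [-5.0, -0.2, 12.1]
width: 0.005
```

Stop reached at z = 72 mm, which is the level position. I'll retreat and check.

Emit:
{"op": "arm_command", "data": {"rows": [{"xyz":[0,0,-0.02],"delta_rot":[0,0,0],"gripper":0.0},{"xyz":[0,0,-0.04],"delta_rot":[0,0,0],"gripper":0.0},{"xyz":[0,0,-0.045],"delta_rot":[0,0,0],"gripper":0.0},{"xyz":[0,0.03,-0.035],"delta_rot":[0,0,0],"gripper":0.0},{"xyz":[0,0.045,0],"delta_rot":[0,0,0],"gripper":0.0},{"xyz":[0,0,0],"delta_rot":[0,0,0],"gripper":0.0},{"xyz":[0,0,0],"delta_rot":[0,0,0],"gripper":0.0}]}}

```text
time: 47.55
tool_pos: [0.4485, 0.0296, 0.2102]
tcp_rot: [-1.99, 2.43, -0.001]
wrist_force: [0.4, -0.6, -0.1]
width: 0.002
```

```bash
python3 - <<'E'
from h import *
c=read_camera("wrist"); save(c,"w32.png")
a=np.radians(CY);W=cloud(c);d=W[...,:2]*1000-C0; X=d@[np.cos(a),np.sin(a)]; Y=d@[-np.sin(a),np.cos(a)]; Z=W[...,2]*1000-8
for n,x0,x1,y0,y1 in [("far",-93,0,-58,-8),("left",-117,-100,-58,0)]:
    m=(X>x0)&(X<x1)&(Y>y0)&(Y<y1)
    A=np.c_[X[m],Y[m],np.ones(m.sum())]; print(n,m.sum(),np.linalg.lstsq(A,Z[m],rcond=None)[0].round(3),np.median(Z[m]))
for n in ("side","scene"):
    c=read_camera(n); save(c,n+"32.png",(250,150,400,290) if n=="side" else (230,170,390,310),5 if n=="side" else 4)
c=read_camera("side"); blobs(c,0.005,0.0135,400); save(c,"full32.png")
E
```

```text
far 11853 [1.0000e-03 0.0000e+00 6.3853e+01] 63.7986058425022
left 2426 [-9.80700e+00 -4.76000e-01 -9.91852e+02] 55.931277692648564
px [431. 178.] n 669 rect (263.7, -228.0, 124.7, 74.4, 40.1) z 0.0089 rgb [ 42. 123. 115.]
px [364. 236.] n 843 rect (429.6, -7.8, 166.0, 71.0, 77.5) z 0.008 rgb [163. 165. 160.]
px [436. 345.] n 1590 rect (266.0, 272.9, 121.6, 71.6, 40.7) z 0.0087 rgb [ 33.  63. 135.]
```

View pics/w32.png

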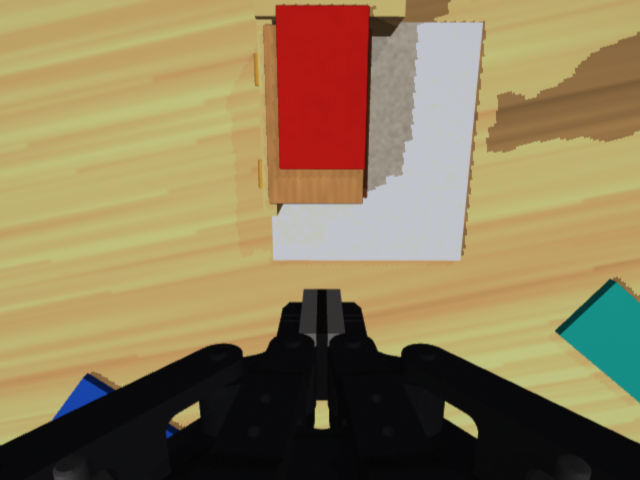

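View pics/side32.png

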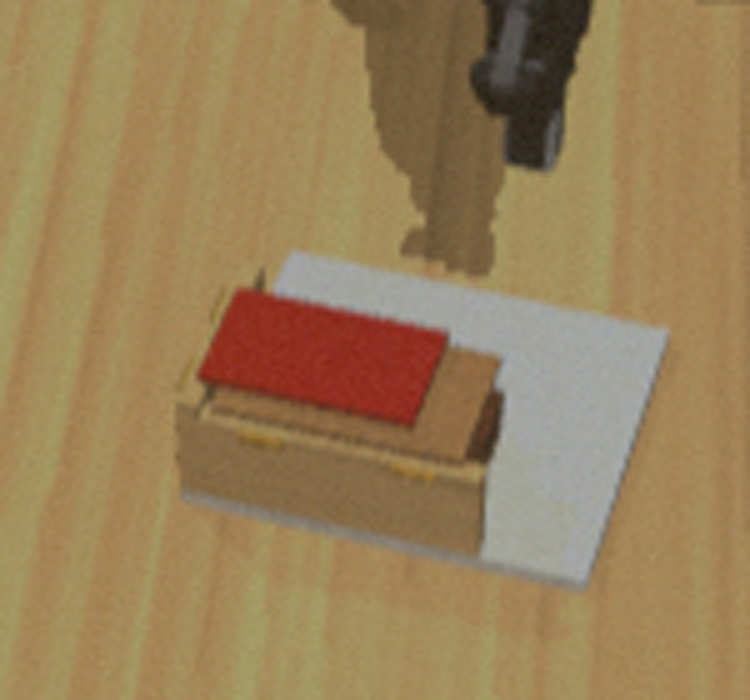

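View pics/scene32.png

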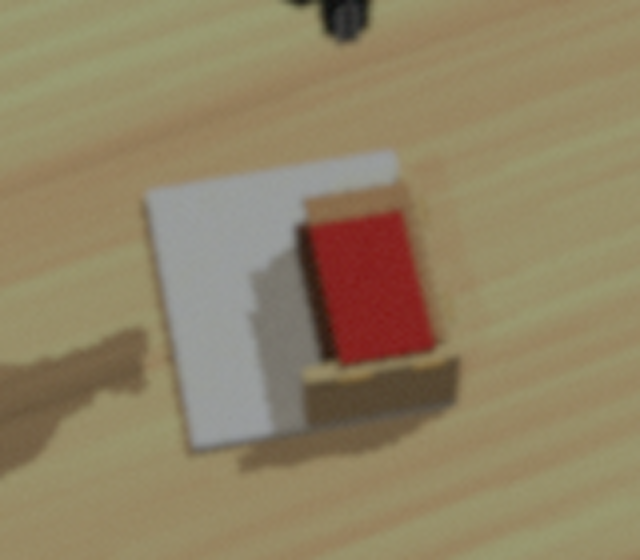

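```bash
python3 -c "
from workcell import bot
print(bot.finish_job())"
```

```text
the job is handed in; nothing more can be done
None
```

I packed all three boards present (light, mid-brown and dark) in one flat stack in the case, folded both flaps down, and handed the job in at about 48 s. I tapped the stack flush from the near side and then the right side with both flaps open. Then I folded the left flap down to its stop, followed by the red far flap on top.

**Stack:** Before folding, the top board's near end measured -120.2 mm and its right edge about -68.2 mm, both relative to the case floor edges; flush is -120 and -68. The lower boards showed no protrusion, but I only saw their edges and did not measure them. I did not measure the stack again after the flaps closed. In the later pictures only its right and near edges show, and they look unchanged.

**Flaps:** After folding, the flap tops read 63.8 mm (far) and 55.9 mm (left) above the case floor, matching level at 64 and 56. The slope fit for the far flap was level. The fit for the left flap was not usable, because floor points got into it; its level rests on the median height and on the fingertip reaching its stop at 64 mm above the bench.

**Everything else:** I never touched the glue bottle, mallet, mug or the turquoise and blue look-alikes, though I did not measure the bystanders' positions at the end. While placing the first board, the gripper briefly pressed the left wall with about 6 N; I moved away and the case and flap stayed put.

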